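Third hand at the eyelet jig

TASK

The new pattern board needs its two hanging eyelets. Lay it in the eyelet jig's channel while the guide leaf is up, face up and with the crossed end toward the steel end stop, and press the leaf down until its ball catches hold it shut; then push the board home squarely against the stop with a steady 12 newtons or so (never under 6 or over 20 once you are holding) and finish like that, still pushing, so that your colleague can drive the eyelets through the guide bushes. Leave the eyelet tin, punch and shears where they lie.

Things in the scene. Friction and masses are not known exactly. Their poses are not given: they have to be found in the camera images.
- pattern_board: Loose pale wooden pattern board 190 x 60 x 18 mm, about 0.14 kg; a dark heel-pad outline is drawn on its face toward the tail, two small crosses near its head end. It starts face up on a black foam slab, its underside 36 mm above the bench. Origin: centre of its underside; x runs along its 190 mm length toward the head (crossed) end, z up through the drawn face.
- board_head (a point): Centre of the board's head end face (crossed end), 95 mm from the board's middle, 9 mm above its underside.
- board_tail (a point): Centre of the board's tail end face, 95 mm from the board's middle, 9 mm above its underside: the place to push.
- jig: Eyelet jig screwed to the bench: plywood base 215 x 140 x 12 mm. Origin on the bench under the channel's centre line; x along the channel toward the end stop, z up. The base covers x = -85 to +130 mm; the slippery white plastic lining where the board lies is at z = 12 mm. With the board home, its head is at x = 80 mm and its tail at x = -110 mm, 25 mm beyond the base's near edge.
- channel_mouth (a point): On the base's top at the channel's centre line, where the two straight 14 mm high aluminium rails begin (jig x = -20 mm, z = 12 mm); they run to x = 80 mm, inner faces at y = +/-32 mm (2 mm clearance a side). Flared lead-ins reach back from here to x = -46 mm, opening to y = +/-41 mm inside, +/-51 mm outside.
- catch (a point): Top of the left ball catch's dark housing (jig x = 30, y = 56, z = 52 mm), 26 mm along x, 20 mm across; its twin stands at y = -56 mm.
- end_stop: Hard steel stop bar across the far end of the channel, fixed to the jig, 14 x 86 x 19 mm, from z = 12 to 31 mm. Origin: middle of the lower edge of the face that the board meets; its x is the jig's x.
- stop_face (a point): Middle of the stop's face, 9 mm above the base's top (z = 21 mm).
- leaf (a joint): Angle of the guide leaf (rad): 0 shut, level over the channel; grows as its free end swings up and away over the stop; limit 1.75. Stiff hinge: stays where left above 1, sinks when lower, and rests on two sprung balls at about 0.1. About 12 N straight down on the tab pushes it past the balls, which then hold it shut (below 0.04). Shut, its underside is at z = 33 mm, its top at 41 mm.
- leaf_hinge (a point): Middle of the leaf's hinge axis (along the jig's y), at jig x = 105 mm, z = 37 mm. The leaf is an aluminium plate 8 mm thick, 80 mm wide, reaching 109 mm from this axis to the end of its tab; two steel guide bushes stand 6 mm above its top, 47 mm from the axis.
- leaf_tab (a point): Top of the black thumb tab (36 mm wide, 26 mm long) at the leaf's free end, 96 mm from the hinge axis and 4 mm above the leaf's mid plane: the place to press. It swings with the leaf.
- eva_slab: Fixed black foam slab 124 x 262 x 26 mm lying on a 10 mm white pad (top 36 mm above the bench); the board starts on it, its ends overhanging. Origin: centre of the slab's underside. Behind it stands a fixed die press, 0.5 m high: keep arm and board out of the space beyond x = 0.61 m for y = 0.09 to 0.48 m (robot frame) and carry the board across in front of it.
- eyelet_tin: Bystander: small round open tin of brass eyelets, 62 mm across, 20 mm high. Origin: centre of its underside.
- eyelet_punch: Bystander: eyelet setting punch, black and steel rod 18 x 112 x 18 mm lying on the bench. Origin: under its middle.
- shears: Bystander: closed tailor shears with black grips, 56 x 258 x 12 mm, lying on the bench to the left of the cutting pad. Origin: under their middle.

How it is judged:
On the way, in this order (a step that is already met when the one before it is completed fails the run):
1. the board lies flat in the channel, its crossed end between the rails toward the stop, while the leaf is up (x of board_head in the frame of jig above -0.005 m and y of board_head in the frame of jig between -0.004 and 0.004 m and angle between the x axis of pattern_board and the x axis of jig, either way round below 0.06 rad and z of pattern_board in the frame of jig between 0.009 and 0.015 m and angle between pattern_board's own z axis and vertical below 0.04 rad and value of joint leaf above 0.5 rad), for 0.2 s.
2. the leaf is pressed shut and held by its catches, over the board in the channel (x of board_head in the frame of jig above -0.005 m and y of board_head in the frame of jig between -0.004 and 0.004 m and angle between the x axis of pattern_board and the x axis of jig, either way round below 0.06 rad and z of pattern_board in the frame of jig between 0.009 and 0.015 m and angle between pattern_board's own z axis and vertical below 0.04 rad and value of joint leaf below 0.04 rad), for 0.2 s.
3. the board is pushed against the end stop with 6 to 20 N, steadily for a second (x of board_head in the frame of jig above 0.077 m and y of board_head in the frame of jig between -0.004 and 0.004 m and angle between the x axis of pattern_board and the x axis of jig, either way round below 0.06 rad and z of pattern_board in the frame of jig between 0.009 and 0.015 m and angle between pattern_board's own z axis and vertical below 0.04 rad and value of joint leaf below 0.04 rad and contact force between pattern_board and end_stop between 6 and 20 N), for 1 s.
At the end, for the whole second after the job is handed in: Board flat in the channel under the shut leaf (below 0.04 rad), head end within 3 mm of the stop, within 4 mm of the centre line, in line within 0.06 rad; the robot still pushes it, and the force between board and stop stays at 6 to 20 N through the last second (all of step 3 and contact force between any of the fingers, the arm and pattern_board above 4 N and linear speed of pattern_board below 0.01 m/s); the arm keeps its last pose, push and grip.
It fails at once if the eyelet tin, the punch or the shears are moved more than 20 mm (distance of any of eyelet_tin, eyelet_punch, shears from where it was at the start of the episode above 0.02 m).
It also fails if it takes over 72 s, if anything falls off the work surface, if the arm or the gripper's body presses on something with over 40 N, if the wrist force passes 120 N, or if a joint passes its speed limit or range.

ROBOT

A 6-joint arm with a two-finger parallel gripper is mounted at the origin on a cart in front of the work surface, level with it; the furniture and walls round the work are solid. World frame = base frame: x ahead of the robot, y to its left, z up, the work surface at z = 0. Lengths are in m, angles in rad, forces in N, time in s.
With the tool pointing down it reaches from about 0.3 to 0.825 m from the base axis. Payload 5.4 kg.
Tool frame: the origin (TCP) lies midway between the tips of the shut fingers; the grasp point (between the pads) lies 19 mm behind it; z points along the fingers, y is the direction in which the jaws open and shut (so a half turn about z gives the same grasp; the last joint's range is limited). The gripper opens to 92 mm and grips with 3 to 60 N. Pads are 20 mm wide; open, the fingers measure 128 mm over their backs; the gripper's body (75 mm by 189 mm) begins 69 mm behind the grasp point.
Start: joints at [1.129, 0.158, 1.597, -0, 1.386, -0.21], TCP at [0.132, 0.56, 0.215] pointing down, gripper open.
Joint ranges: [-2.91, 2.91], [-0.94, 2.29], [0.18, 2.7], [-1.29, 4.43], [0.17, 2.64], [-3, 3]. Speed limits (rad/s): [2.57, 2.57, 3.14, 3.14, 3.14, 3.14].

INTERFACE

Orientations are given as a 3x3 rotation matrix whose columns are the frame's x, y, z axes.
In Python, from rig import r, optics, close_job gives the robot as it stands. The module is installed in compiled form; this text tells all that it offers.
- The arm moves only by the shell command python3 -m inch 'ROWS'. ROWS is JSON, a list of rows, each a list of 5 numbers: the opening, from 0 (shut) to 1 (fully open), then the shift along the tool's x, y, z in m, then the turn about the tool's z in rad. A call has 1 to 20 rows; each row is the pose to reach, as a shift and turn from the pose commanded when the call began, along the tool's axes at that moment; what a row does not reach only later rows make up. A row lasts 1/12 s, in which the tool goes at most 41.7 mm and 7.16 degrees, less where a joint would pass 70% of its speed; a pose out of reach is approached as far as the arm can. A call with a gripper value outside its range is refused whole. The fingers move at their own pace and stop on an object; the grip force is fixed at half the most. Time passes only in rows, so rows that repeat a pose let the fingers close. It gives the time, the measured TCP pose, the force and the opening at its end, in the units of the state.
- r.get_obs(): the state, without advancing time (a new reading comes with each control period).
- optics.grab_frame(name): name is "side" or "top" or "wrist"; returns a dict with "frame" (420x560x3 uint8, blue, green, red), "fx", "fy", "cx", "cy" (pixels), "R" (3x3) and "t" (3): a world point X has camera coordinates R X + t. Camera axes: x right, y down, z forward; pixel columns grow to the right and rows downward; lengths in m; the calibration is good to about 2 mm. The wrist camera is an equidistant fisheye: a pixel r from the principal point sees the ray r / f radians off the axis. A picture is of the moment at which its call begins. There is no depth.
- close_job(): hands the job in, once; it reports no verdict.
The state is a dict: "clock": time; "joint_positions": joint angles; "joint_vel": joint speeds; "joint_torque": joint torques, N m; "ee_pos": TCP position; "tool_rot": TCP orientation; "ft_force": force on the tool from outside, world axes, zero at the start; "torque": the same for the moment, N m; "opening": finger opening in m.
Only numpy, scipy, OpenCV 4.12 (cv2) and the standard library are available. Lean on these libraries where they do the work, as an engineer would, in place of code of your own. Each camera call takes 0.05 s, during which the arm holds its last target.

## Working session

There is one attempt and no reset: what is moved stays moved. The work goes in short steps, Python scripts to look and compute and a shell command to move; the robot and the scene stay as the last step left them, time stands still between calls to the robot, and variables do not carry over. Pictures are saved under pics/ and viewed, and the job is handed in when it is done.

```bash
mkdir -p pics; ls; cat > h.py <<'E'
import numpy as np, cv2
from rig import r, optics
def grab(n,fn=None):
    f=optics.grab_frame(n)
    if fn: cv2.imwrite('pics/'+fn,f['frame'])
    return f
def pix(f,X,fish=False):
    c=np.array(f['R'])@np.array(X)+np.array(f['t'])
    if fish:
        th=np.arctan2(np.hypot(c[0],c[1]),c[2]); ph=np.arctan2(c[1],c[0])
        return np.array([f['cx']+f['fx']*th*np.cos(ph), f['cy']+f['fy']*th*np.sin(ph)])
    return np.array([f['cx']+f['fx']*c[0]/c[2], f['cy']+f['fy']*c[1]/c[2]])
def ray(f,u,v,z,fish=False):
    a=(u-f['cx'])/f['fx'];b=(v-f['cy'])/f['fy']
    if fish:
        th=np.hypot(a,b); d=np.array([np.sin(th)*a/th,np.sin(th)*b/th,np.cos(th)])
    else: d=np.array([a,b,1.])
    R=np.array(f['R']);t=np.array(f['t'])
    C=-R.T@t; D=R.T@d
    return C+D*(z-C[2])/D[2]
E
python3 - <<'E'
from h import *
np.set_printoptions(precision=4,suppress=True)
o=r.get_obs()
for k,v in o.items(): print(k,np.array(v))
for n in('side','top','wrist'):
    f=grab(n,n+'0.png'); print(n,f['fx'],f['cx'],f['cy'],-np.array(f['R']).T@np.array(f['t']),np.array(f['R']).tolist())
E
```

```text
pics
clock 0.0
joint_positions [ 1.1289  0.159   1.5982 -0.      1.3862 -0.2101]
joint_vel [-0.0006 -0.0001 -0.0018  0.001   0.0006 -0.0002]
joint_torque [  0.003  -38.5558 -32.2118   0.0705   0.0376  -0.0001]
ee_pos [0.1318 0.559  0.2136]
tool_rot [[-0.9733  0.2297 -0.0008]
 [ 0.2297  0.9733 -0.0017]
 [ 0.0004 -0.0018 -1.    ]]
ft_force [-0.2173 -0.8072  0.8595]
torque [ 0.0004 -0.0052  0.003 ]
opening 0.09183700480634585
side 428.9855027399677 272.5391017042103 216.91584997643588 [ 0.1066 -0.597   0.6258] [[0.8694510693255582, -0.49399399422711326, -0.004977119265771069], [-0.2594316928599229, -0.4479910561652047, -0.8555695239639024], [0.4204165015653851, 0.745167059969459, -0.5176640010160986]]
top 527.797661744019 282.2204758888539 211.05077101491412 [0.4333 0.2377 1.6741] [[-0.023460969665613784, -0.9997226290191313, -0.00206105056352657], [-0.9959092681878853, 0.023551326740728684, -0.08723568390413486], [0.08726002773217437, 5.985624585989112e-06, -0.996185568819561]]
wrist 325.19226210127806 274.2306251390122 212.69176724335117 [0.0534 0.5781 0.384 ] [[0.22989368762847118, 0.9732103175908501, -0.003251172604131501], [0.9342606776388505, -0.21975476990959486, 0.28082882209591586], [0.2725910464530729, -0.06759821622424667, -0.9597523652260104]]
```

View pics/top0.png

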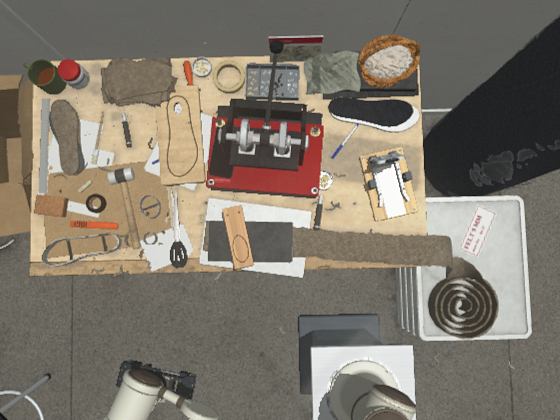

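View pics/side0.png

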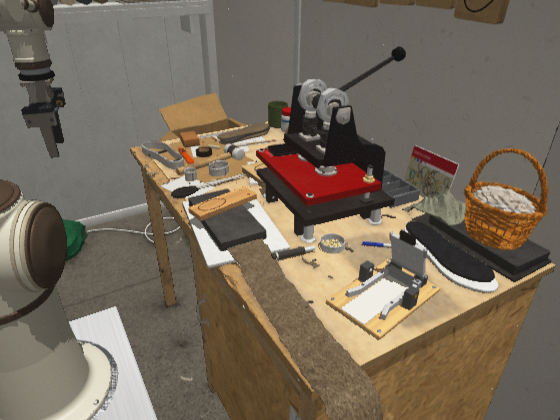

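View pics/wrist0.png

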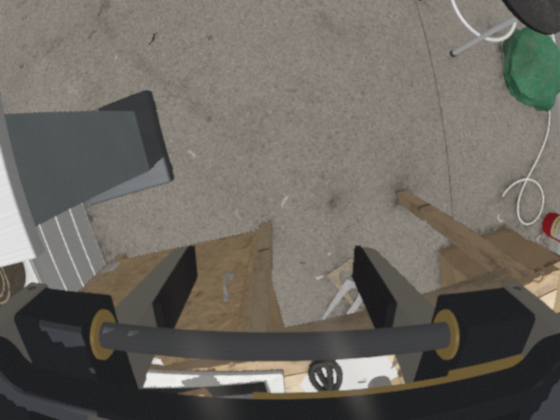

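```bash
python3 - <<'E'
import cv2
t=cv2.imread('pics/top0.png');s=cv2.imread('pics/side0.png')
c=lambda i,x,y,w,h,k:cv2.resize(i[y:y+h,x:x+w],None,fx=k,fy=k,interpolation=cv2.INTER_CUBIC)
cv2.imwrite('pics/tb.png',c(t,195,190,110,85,7)); cv2.imwrite('pics/tj.png',c(t,310,130,115,100,6)); cv2.imwrite('pics/sj.png',c(s,320,220,130,120,5))
E
```

```text
(no output)
```

View pics/tb.png

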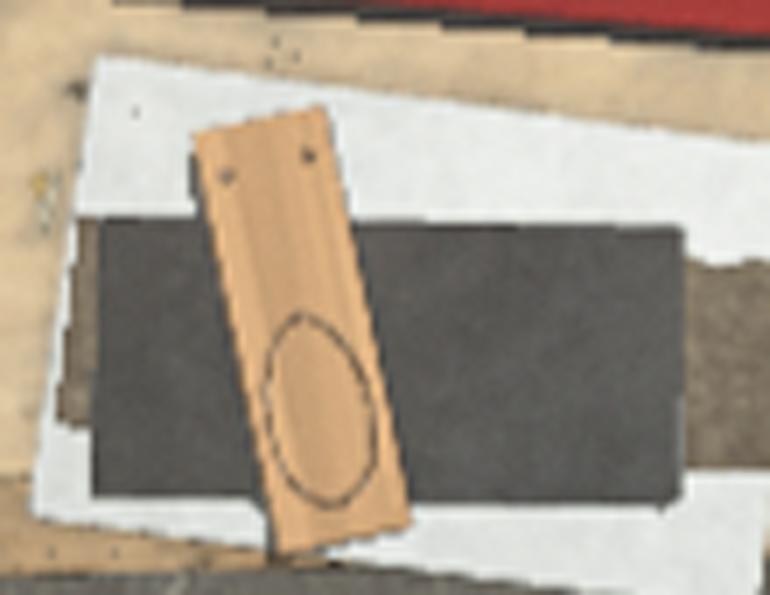

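View pics/tj.png

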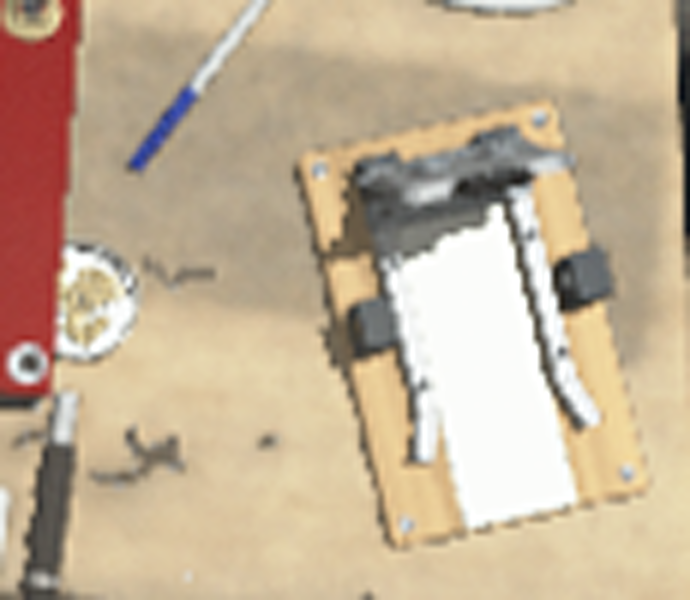

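View pics/sj.png

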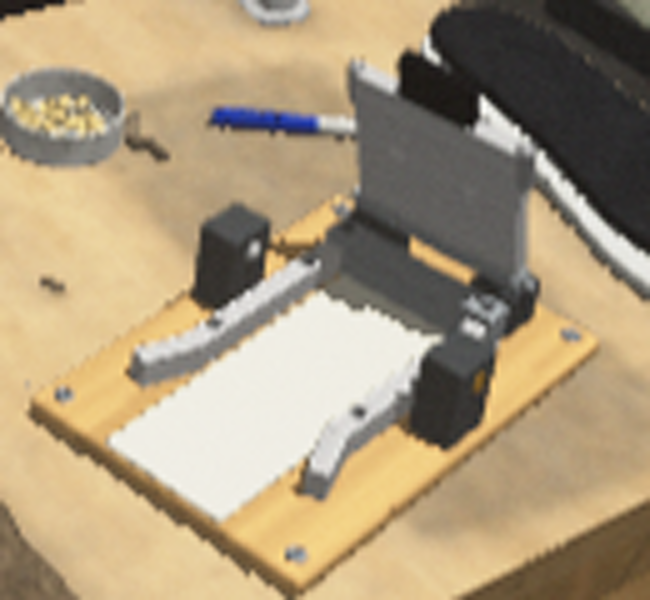

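```bash
cat >> h.py <<'E'
from scipy.optimize import least_squares
def fit(f,pts,uv,x0,fish=False):
    # pts local (n,3); pose x,y,yaw -> world
    def w(p,pts=pts):
        c,s=np.cos(p[2]),np.sin(p[2]); P=np.array(pts,float)
        return np.c_[p[0]+c*P[:,0]-s*P[:,1],p[1]+s*P[:,0]+c*P[:,1],P[:,2]]
    g=lambda p:(np.array([pix(f,X,fish) for X in w(p)])-uv).ravel()
    s=least_squares(g,x0); return s.x, s.fun.reshape(-1,2)
E
python3 - <<'E'
from h import *
np.set_printoptions(precision=4,suppress=True)
f=grab('top')
cv=lambda P,k,ox,oy:(np.array(P,float)+.5)/k-.5+[ox,oy]
uv=cv([(195,135),(325,105),(278,553),(410,522)],7,195,190)
print([ray(f,*u,.054) for u in uv])
print(fit(f,[(.095,.03,.054),(.095,-.03,.054),(-.095,.03,.054),(-.095,-.03,.054)],uv,[.4,.3,0.2]))
uv=cv([(298,160),(552,100),(395,545),(648,488)],6,310,130)
print([ray(f,*u,.012) for u in uv])
print(fit(f,[(.13,.07,.012),(.13,-.07,.012),(-.085,.07,.012),(-.085,-.07,.012)],uv,[.5,.0,0.2]))
fs=grab('side')
uv=cv([(32,405),(300,590),(598,345)],5,320,220)
print([ray(fs,*u,.012) for u in uv])
print(fit(fs,[(-.085,.07,.012),(-.085,-.07,.012),(.13,-.07,.012)],uv,[.5,.0,0.2]))
E
```

```text
[array([0.5864, 0.4218, 0.054 ]), array([0.5983, 0.3643, 0.054 ]), array([0.4025, 0.3881, 0.054 ]), array([0.4146, 0.3303, 0.054 ])]
(array([0.5005, 0.3761, 0.1844]), array([[-0.4126, -0.6271],
       [ 0.08  , -0.3419],
       [-0.0315,  0.2983],
       [ 0.3608,  0.6498]]))
[array([ 0.7485, -0.012 ,  0.012 ]), array([ 0.7776, -0.1483,  0.012 ]), array([ 0.5423, -0.0556,  0.012 ]), array([ 0.5692, -0.1899,  0.012 ])]
(array([ 0.6374, -0.106 ,  0.2028]), array([[-0.2731, -0.6589],
       [-0.0065, -0.3825],
       [-0.301 ,  0.7206],
       [ 0.5779,  0.2932]]))
[array([ 0.5349, -0.0629,  0.012 ]), array([ 0.5627, -0.1963,  0.012 ]), array([ 0.7688, -0.1538,  0.012 ])]
(array([ 0.6309, -0.1116,  0.2091]), array([[-1.284 , -0.3316],
       [ 0.3293,  0.5574],
       [ 0.9478, -0.7767]]))
```

The pattern board is on the slab with its head corners at about (223,209) and (241,205) in the top view, and its tail corners at about (234,269) and (253,264). The jig base corners are at about (359,156), (402,146), (375,220) and (418,211), with the leaf up at its far end. I'll move above the board and check with the wrist camera.

```bash
python3 -m inch '[[1,-0.373,-0.105,0,-0.416],[1,-0.373,-0.105,0,-0.416],[1,-0.373,-0.105,0,-0.416],[1,-0.373,-0.105,0,-0.416],[1,-0.373,-0.105,0,-0.416],[1,-0.373,-0.105,0,-0.416],[1,-0.373,-0.105,0,-0.416],[1,-0.373,-0.105,0,-0.416],[1,-0.373,-0.105,0,-0.416],[1,-0.373,-0.105,0,-0.416],[1,-0.373,-0.105,0,-0.416],[1,-0.373,-0.105,0,-0.416],[1,-0.373,-0.105,0,-0.416]]'
python3 - <<'E'
from h import *
np.set_printoptions(precision=4,suppress=True)
o=r.get_obs(); print(o['clock'],o['ee_pos'],o['tool_rot'],o['joint_positions'])
f=grab('wrist','w1.png')
for p in [(.095,.03),(.095,-.03),(-.095,.03),(-.095,-.03)]:
    c,s=np.cos(.1844),np.sin(.1844)
    print(pix(f,(.5005+c*p[0]-s*p[1],.3761+s*p[0]+c*p[1],.054),True))
E
```

```text
clock: 1.33
ee_pos: [0.4701, 0.3722, 0.2143]
tool_rot: [[-0.983, -0.184, -0.001], [-0.184, 0.983, 0.0], [0.001, 0.0, -1.0]]
ft_force: [-0.2, -0.1, -0.3]
opening: 0.092
1.3333 [0.4701 0.3722 0.2143] [[-0.983  -0.1836 -0.001 ]
 [-0.1836  0.983   0.0001]
 [ 0.001   0.0003 -1.    ]] [ 0.468   0.2222  1.5244  0.0006  1.3958 -1.2875]
[297.8973 301.5777]
[247.2866 301.5046]
[301.9712 136.4499]
[242.6528 136.5017]
```

View pics/w1.png

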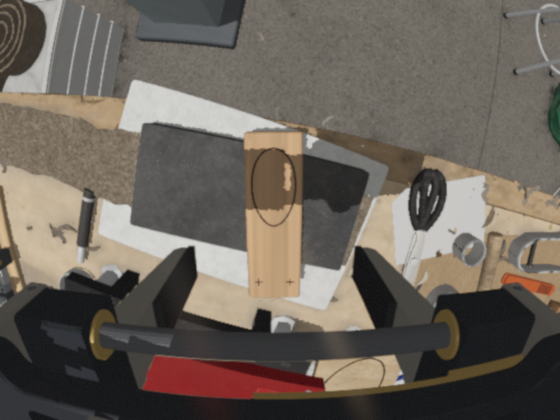

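```bash
python3 - <<'E'
from h import *
np.set_printoptions(precision=4,suppress=True)
f=grab('wrist')
print(fit(f,[(-.095,.03,.054),(-.095,-.03,.054),(.095,.03,.054),(.095,-.03,.054)],np.array([(302,131),(245,131),(300,298),(249,298)]),[.5,.37,.18],True))
o=r.get_obs(); p=np.array(o['ee_pos']); print(pix(f,p,True), pix(f,[p[0],p[1],.054],True))
E
```

```text
(array([0.4946, 0.3772, 0.1904]), array([[ 1.2473,  0.0893],
       [-1.1712,  0.4075],
       [-0.0906, -0.4217],
       [ 0.0035, -0.225 ]]))
[273.7438 263.9708] [274.1293 198.0039]
```

The wrist view shows the tail corners at (245,131) and (302,131) and the head crosses near (258,282) and (290,282). The jaws are centred over the board, so I'll descend and grip.

```bash
python3 -m inch '[[1,0,0,0.04,0],[1,0,0,0.08,0],[1,0,0,0.12,0],[1,0,0,0.15,0],[1,0,0,0.165,0],[1,0,0,0.174,0],[1,0,0,0.174,0],[0.4,0,0,0.174,0],[0.4,0,0,0.174,0],[0.4,0,0,0.174,0],[0.4,0,0,0.174,0],[0.4,0,0,0.174,0],[0.4,0,0,0.174,0],[0.4,0,0,0.174,0],[0.4,0,0,0.174,0]]'

```

```text
clock: 2.68
ee_pos: [0.4717, 0.372, 0.0416]
tool_rot: [[-0.983, -0.183, 0.001], [-0.183, 0.983, 0.001], [-0.001, 0.0, -1.0]]
ft_force: [-0.9, -0.3, 5.1]
opening: 0.0595
```

```bash
python3 -m inch '[[0.3,0,0,0,0],[0.3,0,0,-0.02,0],[0.3,0,0,-0.05,0],[0.3,0,0,-0.09,0],[0.3,0,0,-0.12,0],[0.3,0,0,-0.12,0],[0.3,0,0,-0.12,0]]'
python3 - <<'E'
from h import *
grab('wrist','w2.png');grab('side','s2.png')
E
```

```text
clock: 3.27
ee_pos: [0.472, 0.3722, 0.1623]
tool_rot: [[-0.983, -0.183, 0.003], [-0.183, 0.983, 0.002], [-0.003, 0.001, -1.0]]
ft_force: [-0.4, -1.0, -2.5]
opening: 0.0598
```

View pics/w2.png

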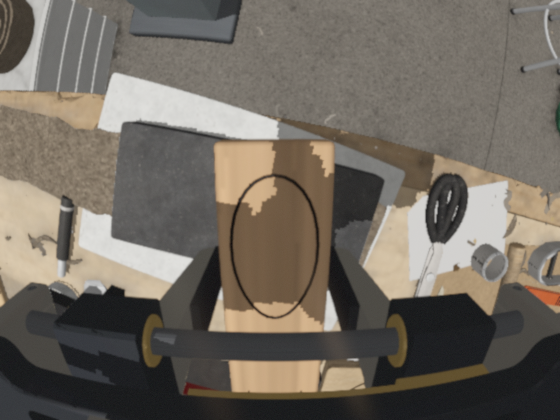

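View pics/s2.png

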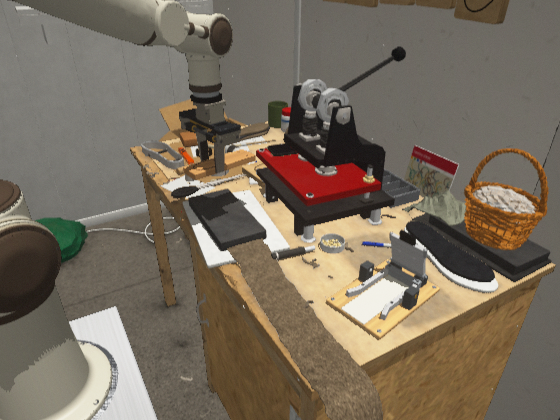

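```bash
python3 -m inch '[[0.3,0.01,-0.04,-0.02,0],[0.3,0.13,-0.578,-0.045,0],[0.3,0.13,-0.578,-0.045,0],[0.3,0.13,-0.578,-0.045,0],[0.3,0.13,-0.578,-0.045,0],[0.3,0.13,-0.578,-0.045,0],[0.3,0.13,-0.578,-0.045,0],[0.3,0.13,-0.578,-0.045,0],[0.3,0.13,-0.578,-0.045,0],[0.3,0.13,-0.578,-0.045,0],[0.3,0.13,-0.578,-0.045,0],[0.3,0.13,-0.578,-0.045,0],[0.3,0.13,-0.578,-0.045,0],[0.3,0.13,-0.578,-0.045,0],[0.3,0.13,-0.578,-0.045,0],[0.3,-0.018,-0.605,-0.045,0],[0.3,-0.018,-0.605,-0.045,0],[0.3,-0.018,-0.605,-0.045,0],[0.3,-0.018,-0.605,-0.045,0],[0.3,-0.018,-0.605,-0.045,0]]'
python3 - <<'E'
from h import *
f=grab('wrist','w3.png');print(r.get_obs()['joint_positions'])
import cv2
cv2.imwrite('pics/w3c.png',cv2.resize(f['frame'][120:300,260:520],None,fx=3,fy=3,interpolation=cv2.INTER_CUBIC))
E
```

```text
clock: 5.03
ee_pos: [0.6019, -0.2181, 0.2015]
tool_rot: [[-0.983, -0.185, -0.003], [-0.185, 0.983, 0.003], [0.002, 0.004, -1.0]]
ft_force: [-0.1, 0.3, -1.5]
opening: 0.0594
[-5.38043242e-01  3.33523649e-01  1.41462726e+00  1.80741657e-04
  1.39904943e+00 -2.29498017e+00]
```

View pics/w3.png

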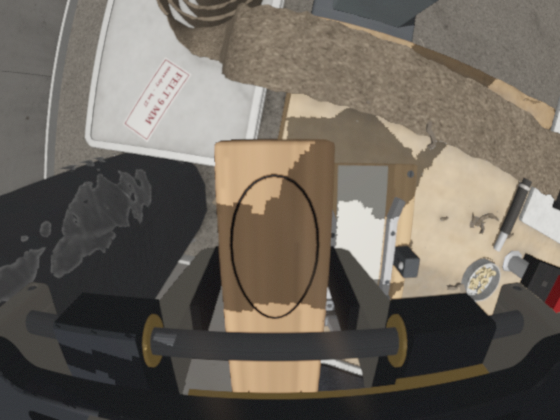

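View pics/w3c.png

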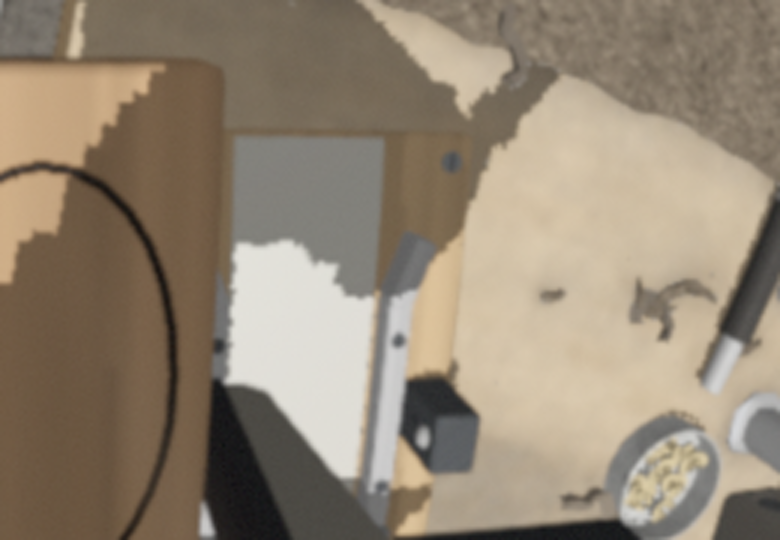

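```bash
python3 - <<'E'
from h import *
np.set_printoptions(precision=4,suppress=True)
f=grab('wrist')
cv=lambda P,k,ox,oy:(np.array(P,float)+.5)/k-.5+[ox,oy]
L=[(-.085,.07,.012),(.017,.046,.052),(.017,.066,.052),(.043,.046,.052),(.043,.066,.052),(-.02,.032,.026),(-.046,.041,.026),(-.046,.051,.026)]
uv=cv([(470,133),(432,420),(478,418),(433,472),(474,472),(387,292),(405,234),(434,240)],3,260,120)
x,e=fit(f,L,uv,[.63,-.11,.2],True); print(x);print(e)
# left base edge direction
for a in [(470,133),(466,200),(463,250),(455,360),(429,530)]: print(ray(f,*cv([a],3,260,120)[0],.012,True))
# board in hand: tail corners
p=np.array(r.get_obs()['ee_pos'])
print(fit(f,[(-.095,.03,p[2]+.014),(-.095,-.03,p[2]+.014)],np.array([(334,141),(216,141)]),[.62,-.21,.18],True)[0])
c,s=np.cos(x[2]),np.sin(x[2])
E
```

```text
[ 0.6309 -0.108   0.2254]
[[-0.478  -0.431 ]
 [ 0.646  -1.7873]
 [ 0.7861 -2.4128]
 [-2.1399  1.0422]
 [-0.6363 -0.4648]
 [-0.4575  3.7378]
 [ 1.9644  1.1852]
 [ 0.13   -1.0586]]
[ 0.5328 -0.058   0.012 ]
[ 0.5594 -0.0523  0.012 ]
[ 0.5796 -0.0476  0.012 ]
[ 0.6261 -0.0361  0.012 ]
[ 0.7071 -0.0198  0.012 ]
[ 0.6233 -0.213   0.1861]
```

```bash
python3 -m inch '[[0.3,-0.005,0.2,0,0],[0.3,-0.005,0.2,0,0],[0.3,-0.005,0.2,0,0],[0.3,-0.005,0.2,0,0],[0.3,-0.005,0.2,0,0],[0.3,-0.005,0.2,0,0],[0.3,-0.005,0.2,0,0],[0.3,-0.005,0.2,0,0]]'
python3 - <<'E'
from h import *
f=grab('wrist','w4.png')
import cv2
cv2.imwrite('pics/w4c.png',cv2.resize(f['frame'][110:310,60:320],None,fx=3,fy=3,interpolation=cv2.INTER_CUBIC))
f=grab('side','s4.png')
E
```

```text
clock: 5.8
ee_pos: [0.5668, -0.0227, 0.2051]
tool_rot: [[-0.983, -0.183, -0.001], [-0.183, 0.983, -0.0], [0.001, -0.0, -1.0]]
ft_force: [-0.0, 0.7, -1.1]
opening: 0.0594
```

View pics/w4c.png

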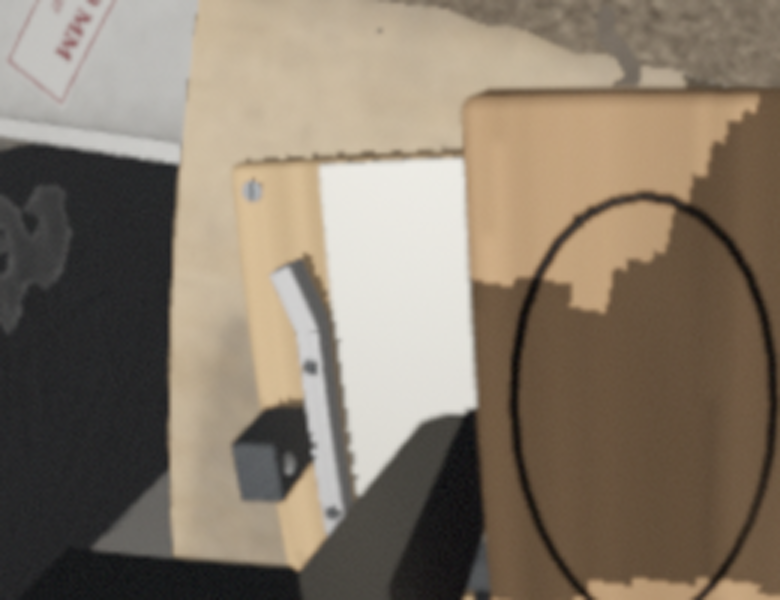

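View pics/s4.png

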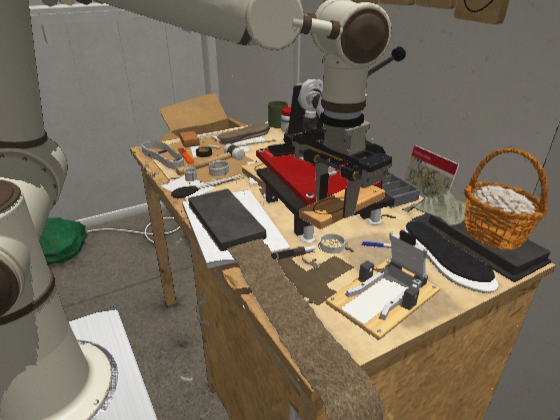

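```bash
python3 - <<'E'
from h import *
np.set_printoptions(precision=4,suppress=True)
f=grab('wrist')
cv=lambda P,k,ox,oy:(np.array(P,float)+.5)/k-.5+[ox,oy]
L=[(-.085,-.07,.012),(.017,-.046,.052),(.017,-.066,.052),(.043,-.046,.052),(.043,-.066,.052)]
uv=cv([(233,166),(280,445),(235,446),(282,500),(240,498)],3,60,110)
x,e=fit(f,L,uv,[.63,-.11,.2],True); print(x);print(e)
for a in [(233,166),(258,390),(290,565),(464,152)]: print(ray(f,*cv([a],3,60,110)[0],.012,True))
s=grab('side'); x=[.631,-.108,.215]
c,si=np.cos(x[2]),np.sin(x[2])
im=cv2.resize(s['frame'][220:340,320:450],None,fx=5,fy=5,interpolation=cv2.INTER_CUBIC)
for q in [(-.085,.07,.012),(-.085,-.07,.012),(.13,-.07,.012),(.13,.07,.012),(.017,.046,.052),(.017,-.046,.052),(.043,-.066,.052),(-.085,-.07,0)]:
    u=pix(s,(x[0]+c*q[0]-si*q[1],x[1]+si*q[0]+c*q[1],q[2])); u=(u-[320,220]+.5)*5-.5
    cv2.circle(im,tuple(int(v) for v in u),3,(0,0,255),-1)
cv2.imwrite('pics/s4c.png',im)
E
```

```text
[ 0.6342 -0.1061  0.1776]
[[ 0.225  -0.6963]
 [-0.772  -0.3468]
 [-1.3452 -1.3759]
 [ 1.5367  1.4363]
 [ 0.263   1.1813]]
[ 0.5638 -0.1903  0.012 ]
[ 0.657  -0.1723  0.012 ]
[ 0.7406 -0.1546  0.012 ]
[ 0.544  -0.0968  0.012 ]
```

View pics/s4c.png

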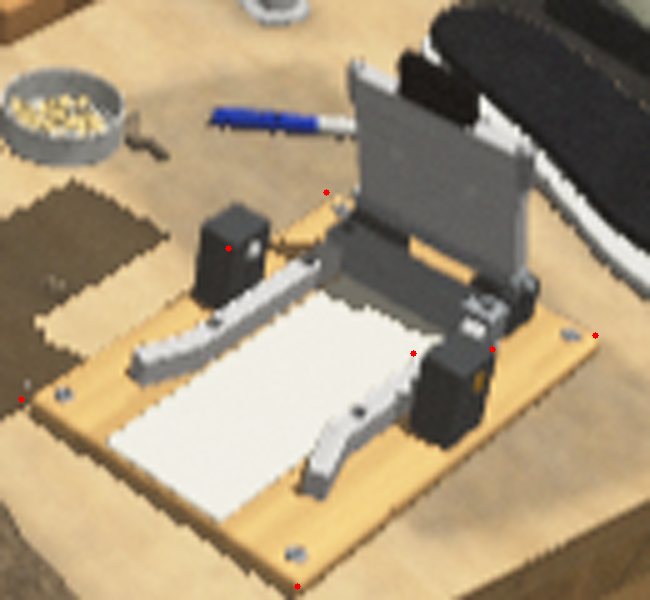

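```bash
python3 -m inch '[[0.3,0.125,-0.099,0,-0.024],[0.3,0.125,-0.099,0,-0.024],[0.3,0.125,-0.099,0,-0.024],[0.3,0.125,-0.099,0.02,-0.024],[0.3,0.125,-0.099,0.125,-0.024],[0.3,0.125,-0.099,0.125,-0.024],[0.3,0.125,-0.099,0.125,-0.024],[0.3,0.125,-0.099,0.125,-0.024],[0.3,0.125,-0.099,0.125,-0.024],[0.3,0.125,-0.099,0.125,-0.024]]'
python3 - <<'E'
from h import *
f=grab('side','s5.png');grab('top','t5.png');grab('wrist','w5.png')
cv2.imwrite('pics/s5c.png',cv2.resize(f['frame'][210:360,270:450],None,fx=4,fy=4,interpolation=cv2.INTER_CUBIC))
E
```

```text
clock: 6.83
ee_pos: [0.4645, -0.1436, 0.0826]
tool_rot: [[-0.978, -0.206, 0.003], [-0.206, 0.978, -0.002], [-0.002, -0.002, -1.0]]
ft_force: [-0.5, -0.5, -1.7]
opening: 0.0597
```

View pics/s5c.png

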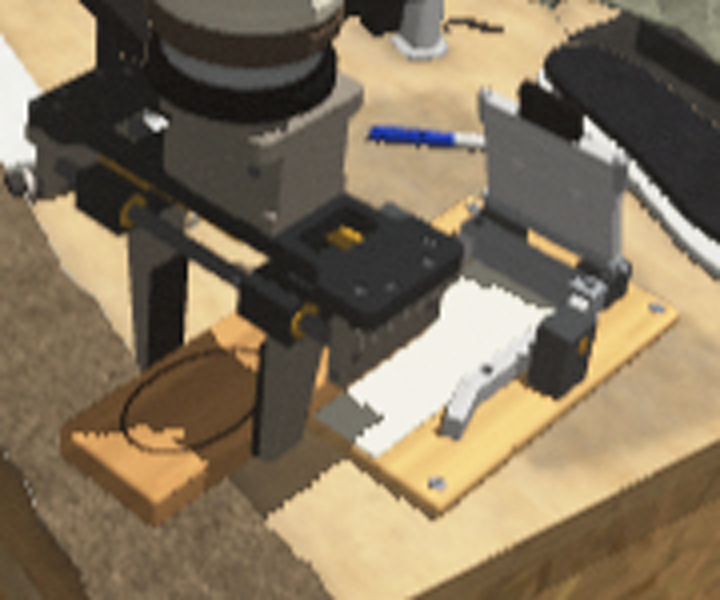

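View pics/t5.png

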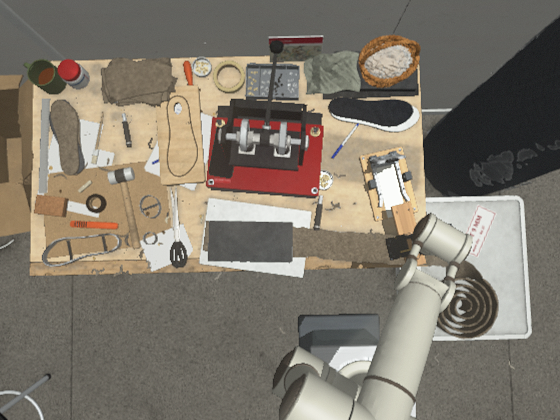

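View pics/w5.png

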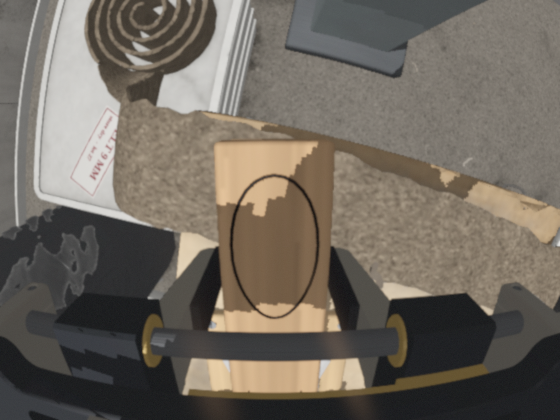

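```bash
python3 - <<'E'
import cv2
t=cv2.imread('pics/t5.png')
cv2.imwrite('pics/t5c.png',cv2.resize(t[140:250,345:435],None,fx=7,fy=7,interpolation=cv2.INTER_CUBIC)[:600*2])
E
python3 -c "
import cv2;i=cv2.imread('pics/t5c.png');cv2.imwrite('pics/t5c.png',i[0:600])"
```

```text
(no output)
```

View pics/t5c.png

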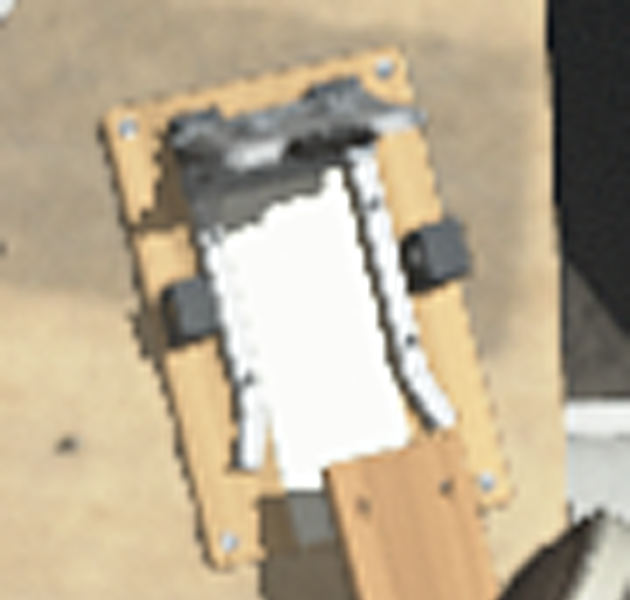

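```bash
python3 - <<'E'
from h import *
np.set_printoptions(precision=4,suppress=True)
f=grab('top')
cv=lambda P,k,ox,oy:(np.array(P,float)+.5)/k-.5+[ox,oy]
o=r.get_obs();p=np.array(o['ee_pos']);R=np.array(o['tool_rot'])
a,b=[ray(f,*u,p[2]+.0125) for u in cv([(328,473),(460,438)],7,345,140)]
print(a,b,(a+b)/2, np.linalg.norm(a-b), 'expected head',p-R[:,0]*.1185)
C=[ray(f,*u,.012) for u in cv([(100,118),(402,48),(213,567),(508,500)],7,345,140)]
print(C,np.mean(C,0))
# rails inner edges / lead-ins z .026
for q in [(243,468),(266,465),(457,420),(432,430),(250,378),(270,378),(410,340),(393,345)]: print(q,ray(f,*cv([q],7,345,140)[0],.026))
E
```

```text
[ 0.5757 -0.0906  0.0951] [ 0.5894 -0.1478  0.0951] [ 0.5825 -0.1192  0.0951] 0.05889998113038078 expected head [ 0.5804 -0.1187  0.0829]
[array([ 0.7479, -0.0108,  0.012 ]), array([ 0.777 , -0.1496,  0.012 ]), array([ 0.5418, -0.0543,  0.012 ]), array([ 0.569 , -0.1885,  0.012 ])] [ 0.6589 -0.1008  0.012 ]
(243, 468) [ 0.585 -0.067  0.026]
(266, 465) [ 0.5861 -0.0773  0.026 ]
(457, 420) [ 0.6044 -0.1637  0.026 ]
(432, 430) [ 0.6001 -0.1523  0.026 ]
(250, 378) [ 0.6255 -0.0717  0.026 ]
(270, 378) [ 0.6253 -0.0807  0.026 ]
(410, 340) [ 0.641  -0.1442  0.026 ]
(393, 345) [ 0.6389 -0.1365  0.026 ]
```

```bash
python3 -m inch '[[0.3,0,0.0015,0.03,0],[0.3,0,0.0015,0.05,0],[0.3,0,0.0015,0.057,0],[0.3,0,0.0015,0.057,0],[0.3,0,0.0015,0.057,0],[0.3,0,0.0015,0.057,0]]'
```

```text
clock: 7.53
ee_pos: [0.4641, -0.1417, 0.0252]
tool_rot: [[-0.978, -0.207, 0.003], [-0.207, 0.978, -0.002], [-0.002, -0.002, -1.0]]
ft_force: [0.1, -0.4, -0.6]
opening: 0.0595
```

```bash
python3 -m inch '[[0.3,0,0,0.003,0],[0.3,0,0,0.005,0],[0.3,0,0,0.005,0],[0.3,0,0,0.005,0]]'
python3 -m inch '[[0.3,-0.01,0,0,0],[0.3,-0.02,0,0,0],[0.3,-0.025,0,0,0],[0.3,-0.025,0,0,0],[0.3,-0.025,0,0,0]]'
python3 - <<'E'
from h import *
f=grab('side','s6.png')
cv2.imwrite('pics/s6c.png',cv2.resize(f['frame'][230:340,290:440],None,fx=5,fy=5,interpolation=cv2.INTER_CUBIC))
f=grab('top','t6.png')
cv2.imwrite('pics/t6c.png',cv2.resize(f['frame'][145:225,350:430],None,fx=7,fy=7,interpolation=cv2.INTER_CUBIC))
E
```

```text
clock: 7.87
ee_pos: [0.4628, -0.141, 0.0187]
tool_rot: [[-0.978, -0.207, 0.0], [-0.207, 0.978, -0.0], [-0.0, -0.0, -1.0]]
ft_force: [-0.1, 0.6, -2.1]
opening: 0.0594
clock: 8.28
ee_pos: [0.4877, -0.1357, 0.0186]
tool_rot: [[-0.978, -0.208, -0.0], [-0.208, 0.978, -0.0], [0.0, -0.0, -1.0]]
ft_force: [0.5, 1.2, -2.3]
opening: 0.0598
```

View pics/s6c.png

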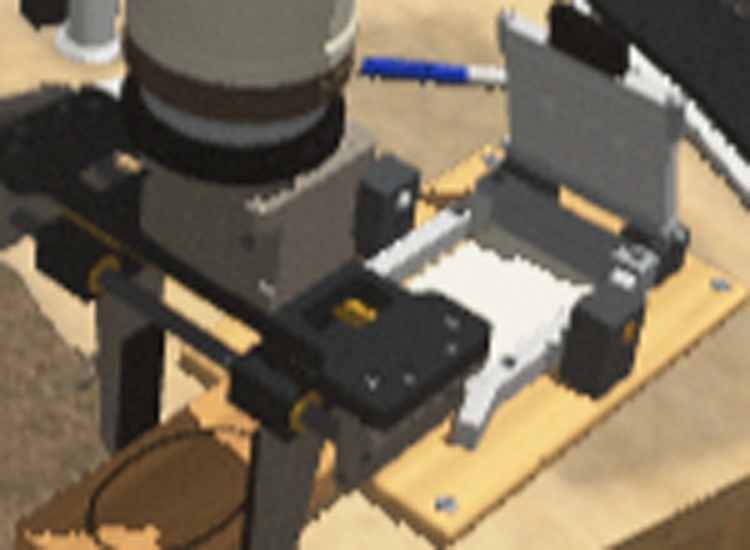

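View pics/t6c.png

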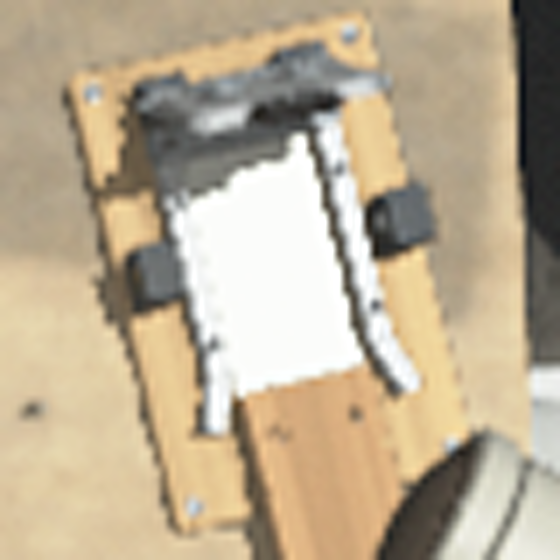

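```bash
python3 -m inch '[[0.3,-0.006,0,0,0],[0.3,-0.012,0,0,0],[0.3,-0.018,0,0,0],[0.3,-0.018,0,0,0]]'
python3 - <<'E'
from h import *
f=grab('top','t7.png')
cv2.imwrite('pics/t7c.png',cv2.resize(f['frame'][145:225,350:430],None,fx=7,fy=7,interpolation=cv2.INTER_CUBIC))
print(r.get_obs()['torque'])
E
```

```text
clock: 8.72
ee_pos: [0.5062, -0.1322, 0.019]
tool_rot: [[-0.978, -0.207, 0.001], [-0.207, 0.978, -0.001], [-0.001, -0.001, -1.0]]
ft_force: [-0.4, 0.2, -1.5]
opening: 0.0592
[ 0.0639656   0.05349208 -0.04467146]
```

View pics/t7c.png

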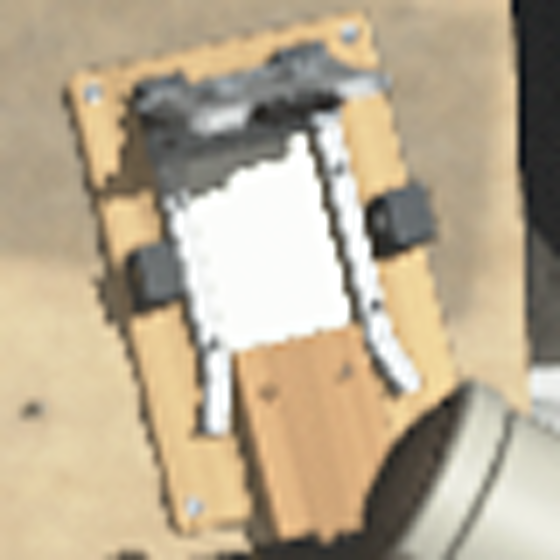

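```bash
python3 -m inch '[[0.3,-0.007,0,0,0],[0.3,-0.014,0,0,0],[0.3,-0.02,0,0,0],[0.3,-0.02,0,0,0]]'
python3 -m inch '[[0.3,-0.007,0,0,0],[0.3,-0.014,0,0,0],[0.3,-0.02,0,0,0],[0.3,-0.025,0,0,0],[0.3,-0.025,0,0,0]]'
python3 - <<'E'
from h import *
f=grab('top','t8.png')
cv2.imwrite('pics/t8c.png',cv2.resize(f['frame'][145:225,350:430],None,fx=7,fy=7,interpolation=cv2.INTER_CUBIC))
f=grab('side','s8.png')
cv2.imwrite('pics/s8c.png',cv2.resize(f['frame'][230:340,290:440],None,fx=5,fy=5,interpolation=cv2.INTER_CUBIC))
print(r.get_obs()['torque'])
E
```

```text
clock: 9.1
ee_pos: [0.5259, -0.1279, 0.0189]
tool_rot: [[-0.978, -0.207, 0.001], [-0.207, 0.978, -0.0], [-0.001, -0.001, -1.0]]
ft_force: [-0.2, -0.5, -1.1]
opening: 0.0599
clock: 9.52
ee_pos: [0.55, -0.1227, 0.0188]
tool_rot: [[-0.978, -0.207, 0.001], [-0.207, 0.978, -0.0], [-0.001, -0.0, -1.0]]
ft_force: [0.9, -0.9, -1.7]
opening: 0.0598
[-0.08166729 -0.06666472 -0.09801311]
```

View pics/t8c.png

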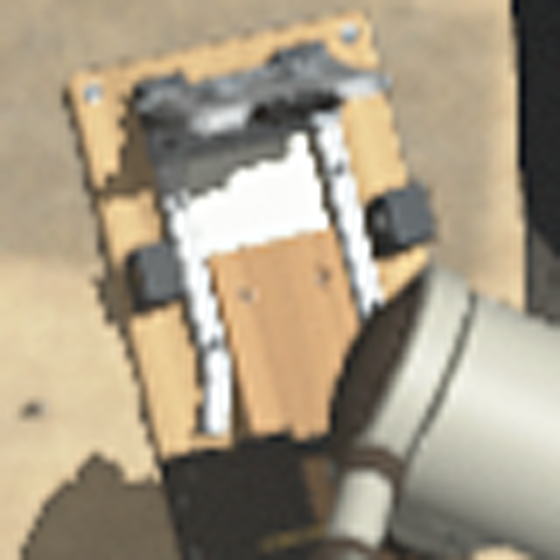

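View pics/s8c.png

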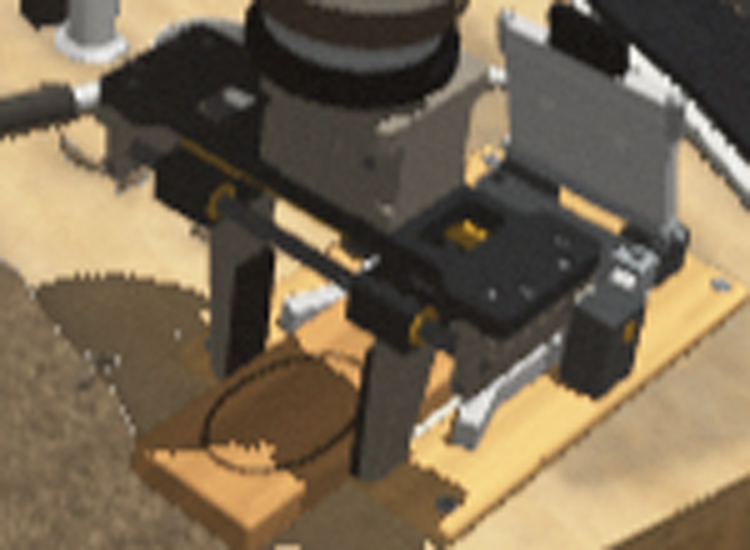

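```bash
python3 -m inch '[[0.3,-0.005,0,0,0],[0.3,-0.01,0,0,0],[0.3,-0.01,0,0.001,0],[0.3,-0.01,0,0.002,0],[0.3,-0.01,0,0.002,0]]'
```

```text
clock: 10.03
ee_pos: [0.5596, -0.1208, 0.0176]
tool_rot: [[-0.978, -0.207, 0.002], [-0.207, 0.978, -0.0], [-0.002, -0.0, -1.0]]
ft_force: [-0.4, 0.9, 4.6]
opening: 0.0598
```

```bash
python3 -m inch '[[0.8,0,0,0,0],[0.8,0,0,0,0],[0.8,0,0,0,0],[0.8,0,0,0,0],[0.8,0,0,0,0],[0.8,0,0,0,0],[0.8,0,0,-0.03,0],[0.8,0,0,-0.07,0],[0.8,0.04,0,-0.11,0],[0.8,0.08,0,-0.15,0],[0.8,0.08,0,-0.15,0],[0.8,0.08,0,-0.15,0]]'
python3 - <<'E'
from h import *
f=grab('wrist','w9.png')
f=grab('side','s9.png')
cv2.imwrite('pics/s9c.png',cv2.resize(f['frame'][230:340,290:440],None,fx=5,fy=5,interpolation=cv2.INTER_CUBIC))
E
```

```text
clock: 11.03
ee_pos: [0.4805, -0.1391, 0.1716]
tool_rot: [[-0.979, -0.205, 0.006], [-0.206, 0.979, -0.005], [-0.005, -0.006, -1.0]]
ft_force: [0.7, -0.7, 0.1]
opening: 0.0737
```

View pics/w9.png

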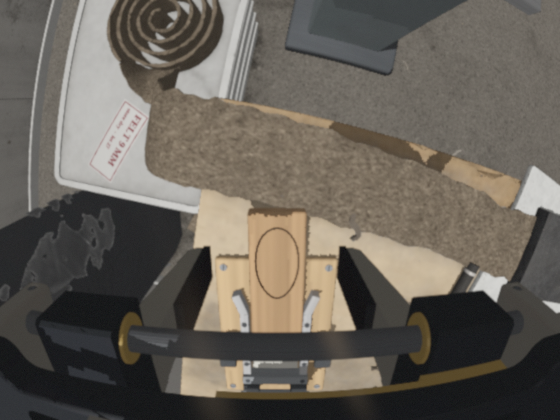

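View pics/s9c.png

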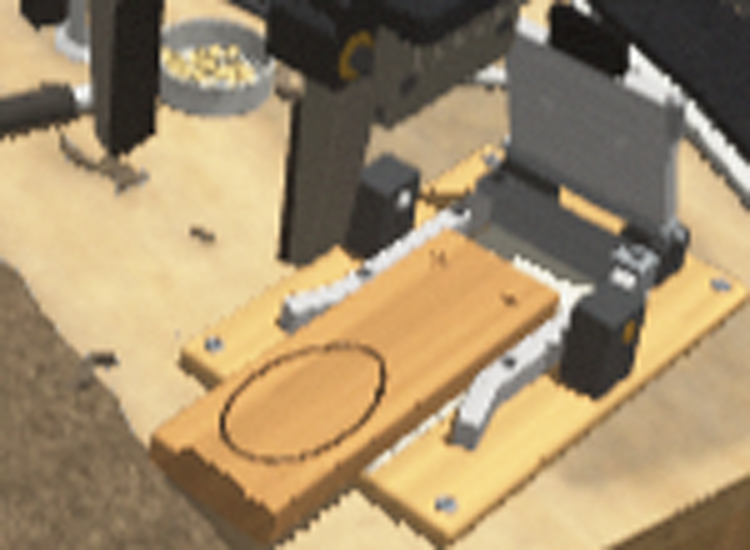

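```bash
python3 - <<'E'
import cv2
t=cv2.imread('pics/w9.png')
cv2.imwrite('pics/w9c.png',cv2.resize(t[200:400,180:370],None,fx=3,fy=3,interpolation=cv2.INTER_CUBIC))
t=cv2.imread('pics/s9.png')
cv2.imwrite('pics/s9d.png',cv2.resize(t[220:300,370:450],None,fx=7,fy=7,interpolation=cv2.INTER_CUBIC))
E
```

```text
(no output)
```

View pics/w9c.png

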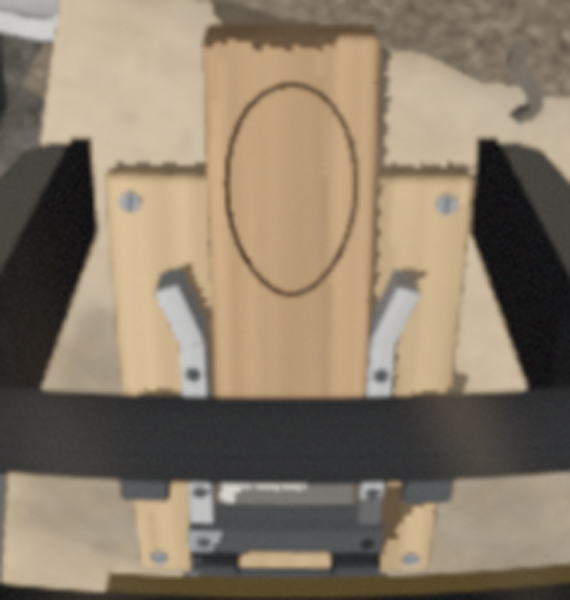

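View pics/s9d.png

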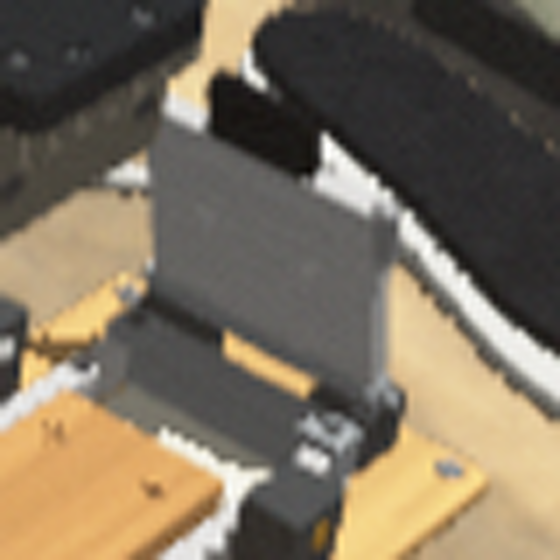

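```bash
python3 - <<'E'
from h import *
np.set_printoptions(precision=4,suppress=True)
f=grab('wrist')
cv=lambda P,k,ox,oy:(np.array(P,float)+.5)/k-.5+[ox,oy]
L=[(-.085,.07,.012),(-.085,-.07,.012),(-.046,.051,.026),(-.046,-.051,.026)]
uv=cv([(472,175),(108,173),(418,288),(157,290)],3,180,200)
x,e=fit(f,L,uv,[.63,-.11,.2],True); print('jig',x);print(e)
print('board tail',[ray(f,*u,.030,True) for u in cv([(379,38),(206,42)],3,180,200)])
s=grab('side')
J=x
def lp(t,Ll,y,n,J=J):
    X=.105-Ll*np.cos(t)+n*np.sin(t); Z=.037+Ll*np.sin(t)+n*np.cos(t)
    c,si=np.cos(J[2]),np.sin(J[2]); return (J[0]+c*X-si*y,J[1]+si*X+c*y,Z)
uv=cv([(155,122),(390,212)],7,370,220)
for dx in (0,):
  g=lambda q:np.r_[(pix(s,lp(q[0],q[1],.04,-.004))-uv[0]),(pix(s,lp(q[0],q[1],-.04,-.004))-uv[1])]
  q=least_squares(g,[1.5,.083]); print(q.x,q.fun)
for t in (1.2,1.4,1.6,1.75): print(t,[((pix(s,lp(t,l,y,-.004))-[370,220]+.5)*7-.5) for l,y in((.083,.04),(.083,-.04),(.109,.018),(.109,-.018))])
E
```

```text
jig [ 0.63   -0.1045  0.2039]
[[ 1.9966  0.6972]
 [-2.6805  0.9194]
 [ 2.6385 -0.0219]
 [-1.9324 -0.9895]]
board tail [array([ 0.4833, -0.105 ,  0.03  ]), array([ 0.4964, -0.1605,  0.03  ])]
[1.529  0.0676] [ 0.5596 -1.6203 -0.4991  1.5486]
1.2 [array([110.3525, 120.0678]), array([340.1927, 235.3433]), array([163.6692,  94.6238]), array([268.9697, 146.0339])]
1.4 [array([143.4489,  87.0424]), array([373.6195, 199.5523]), array([208.1241,  50.6269]), array([313.6096, 100.3777])]
1.6 [array([175.9927,  62.4001]), array([405.913 , 172.4147]), array([251.2845,  18.4057]), array([356.5934,  66.6906])]
1.75 [array([199.1523,  49.9809]), array([428.5133, 158.3641]), array([281.5968,   2.6611]), array([386.5437,  50.0089])]
```

The board lies flat between the rails, with its crosses toward the stop. The leaf stands at about 1.4 rad. Next I'll shut the fingers and go over and behind the leaf.

```bash
python3 -m inch '[[0,0,0,-0.04,0],[0,-0.04,0.001,-0.05,0],[0,-0.08,0.001,-0.05,0],[0,-0.12,0.001,-0.05,0],[0,-0.16,0.001,-0.05,0],[0,-0.2,0.001,-0.05,0],[0,-0.24,0.001,-0.05,0],[0,-0.28,0.001,-0.05,0],[0,-0.305,0.001,-0.05,0],[0,-0.305,0.001,-0.05,0],[0,-0.305,0.001,-0.05,0],[0,-0.305,0.001,-0.05,0]]'
python3 - <<'E'
from h import *
print(r.get_obs()['joint_positions'])
f=grab('side','s10.png');
cv2.imwrite('pics/s10c.png',cv2.resize(f['frame'][180:320,310:480],None,fx=4,fy=4,interpolation=cv2.INTER_CUBIC))
E
```

```text
clock: 12.23
ee_pos: [0.7779, -0.0729, 0.2144]
tool_rot: [[-0.978, -0.207, -0.003], [-0.207, 0.978, 0.001], [0.003, 0.001, -1.0]]
ft_force: [0.4, -0.8, -0.1]
opening: 0.0006
[-2.47377053e-01  7.19978633e-01  8.58038174e-01 -2.43229631e-04
  1.56668436e+00 -2.02678976e+00]
```

View pics/s10c.png

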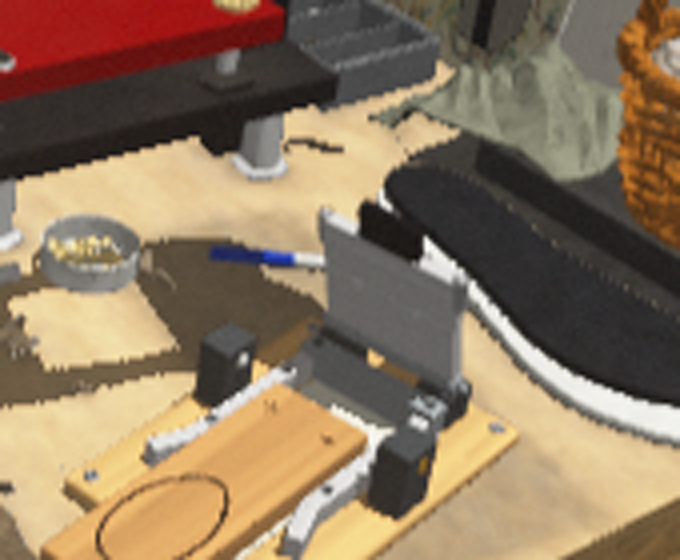

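View pics/s10.png

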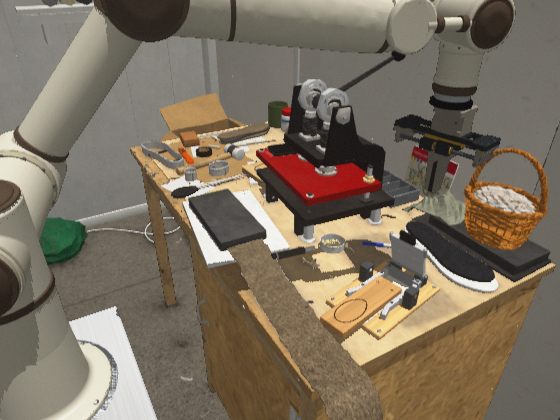

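```bash
python3 -m inch '[[0,0,0,0.03,0],[0,0,0,0.06,0],[0,0,0,0.09,0],[0,0,0,0.1,0],[0,0,0,0.1,0],[0,0,0,0.1,0]]'
python3 - <<'E'
from h import *
f=grab('side','s11.png');
cv2.imwrite('pics/s11c.png',cv2.resize(f['frame'][140:320,330:500],None,fx=3.3,fy=3.3,interpolation=cv2.INTER_CUBIC))
E
```

```text
clock: 12.78
ee_pos: [0.7784, -0.0736, 0.1179]
tool_rot: [[-0.978, -0.206, 0.001], [-0.206, 0.978, -0.0], [-0.0, -0.0, -1.0]]
ft_force: [0.6, -0.5, 1.0]
opening: 0.0006
```

View pics/s11c.png

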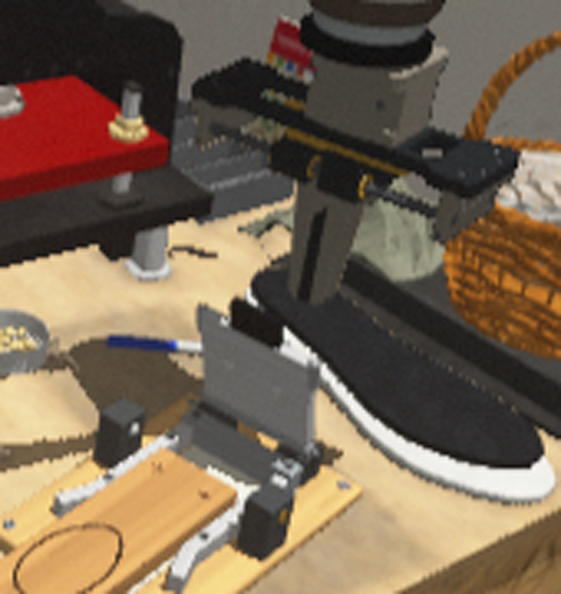

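```bash
python3 -m inch '[[0,0.01,0,0,0],[0,0.02,0,0,0],[0,0.03,0,0,0],[0,0.038,0,0,0],[0,0.045,0,0,0],[0,0.052,0,0,0],[0,0.059,0,0,0]]'
python3 - <<'E'
from h import *
f=grab('side','s12.png');
cv2.imwrite('pics/s12c.png',cv2.resize(f['frame'][140:320,330:500],None,fx=3.3,fy=3.3,interpolation=cv2.INTER_CUBIC))
E
```

```text
clock: 13.42
ee_pos: [0.7224, -0.0861, 0.1206]
tool_rot: [[-0.978, -0.207, 0.006], [-0.207, 0.978, -0.002], [-0.005, -0.003, -1.0]]
ft_force: [0.5, 0.2, -0.2]
opening: 0.0006
```

View pics/s12c.png

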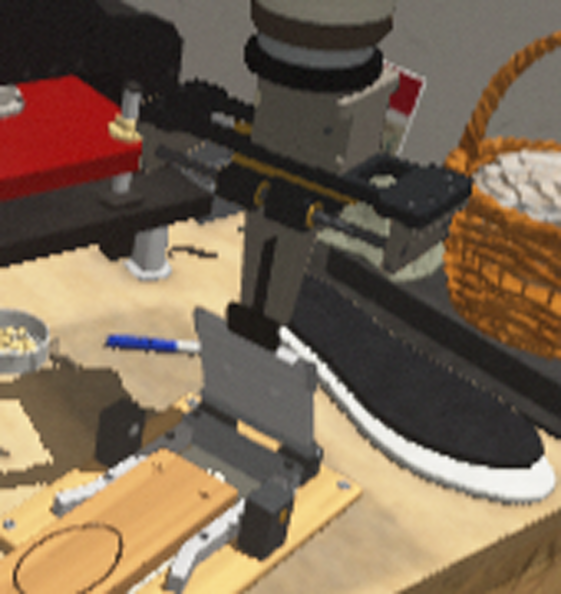

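```bash
python3 -m inch '[[0,0.008,0,0,0],[0,0.016,0,0,0],[0,0.024,0,0,0],[0,0.032,0,0,0],[0,0.04,0,0,0],[0,0.045,0,0,0],[0,0.045,0,0,0]]'
python3 - <<'E'
from h import *
f=grab('side','s13.png');
cv2.imwrite('pics/s13c.png',cv2.resize(f['frame'][140:320,330:500],None,fx=3.3,fy=3.3,interpolation=cv2.INTER_CUBIC))
E
```

```text
clock: 14.05
ee_pos: [0.6775, -0.0953, 0.1189]
tool_rot: [[-0.978, -0.206, 0.003], [-0.206, 0.978, -0.001], [-0.003, -0.002, -1.0]]
ft_force: [-0.8, 0.2, 0.0]
opening: 0.0002
```

View pics/s13c.png

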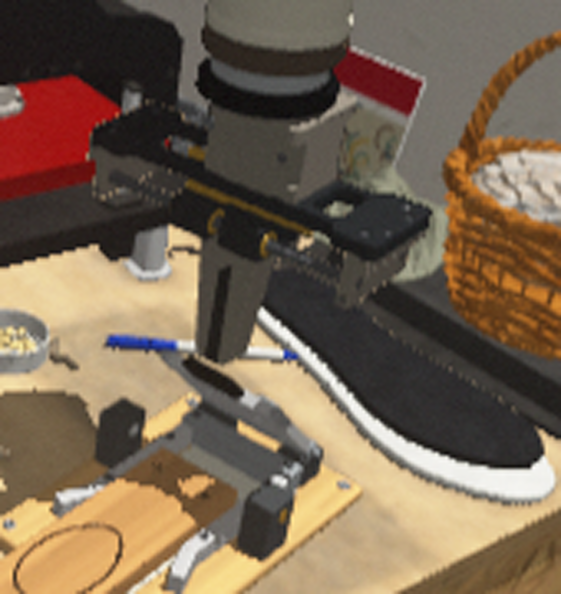

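```bash
python3 -m inch '[[0,0.01,0,0,0],[0,0.02,0,0,0],[0,0.02,0,0,0],[0,0.02,0,0,0],[0,0.02,0,0,0],[0,0.02,0,0,0]]'
python3 - <<'E'
from h import *
f=grab('side','s14.png');
cv2.imwrite('pics/s14c.png',cv2.resize(f['frame'][140:320,330:500],None,fx=3.3,fy=3.3,interpolation=cv2.INTER_CUBIC))
E
```

```text
clock: 14.6
ee_pos: [0.658, -0.0988, 0.1169]
tool_rot: [[-0.978, -0.207, 0.001], [-0.207, 0.978, -0.0], [-0.001, -0.0, -1.0]]
ft_force: [0.1, -0.6, 0.7]
opening: 0.0004
```

View pics/s14c.png

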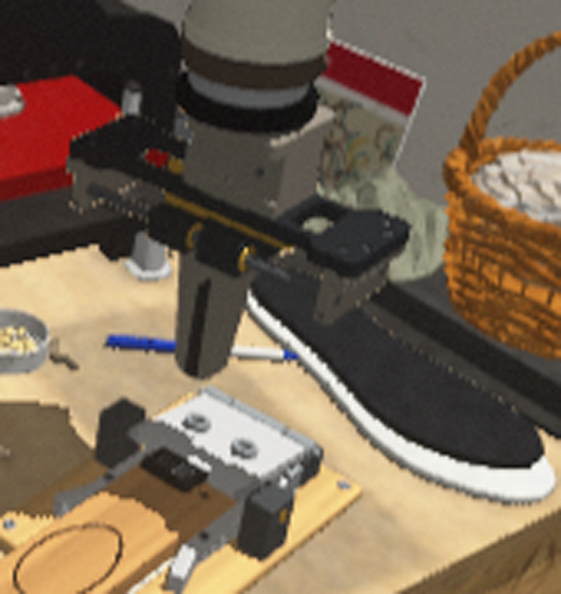

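```bash
python3 -m inch '[[0,0.018,-0.001,0.02,0],[0,0.018,-0.001,0.04,0],[0,0.018,-0.001,0.055,0],[0,0.018,-0.001,0.055,0],[0,0.018,-0.001,0.055,0]]'
python3 - <<'E'
from h import *
f=grab('side','s15.png');
cv2.imwrite('pics/s15c.png',cv2.resize(f['frame'][200:320,330:450],None,fx=5,fy=5,interpolation=cv2.INTER_CUBIC))
f=grab('wrist','w15.png')
E
```

```text
clock: 15.07
ee_pos: [0.6395, -0.1033, 0.0609]
tool_rot: [[-0.978, -0.207, -0.002], [-0.207, 0.978, 0.001], [0.001, 0.001, -1.0]]
ft_force: [-0.1, -0.5, 0.4]
opening: 0.0001
```

View pics/s15c.png

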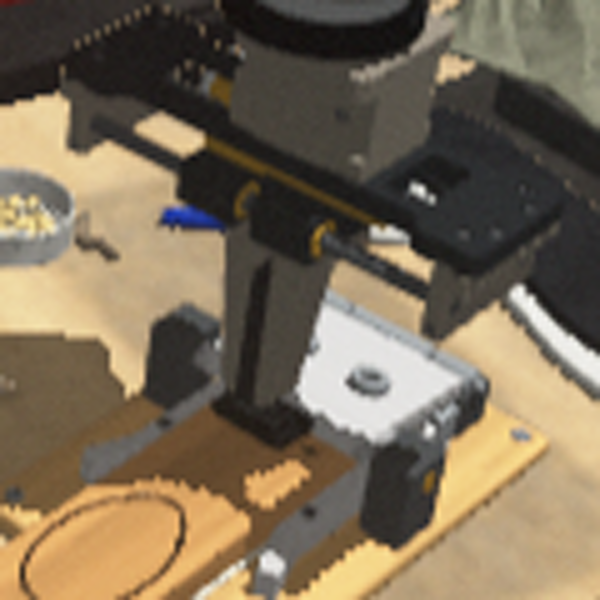

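View pics/w15.png

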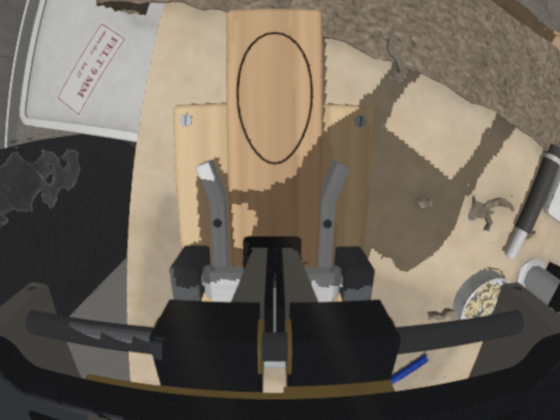

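```bash
python3 -m inch '[[0,0,0,0.006,0],[0,0,0,0.01,0],[0,0,0,0.012,0],[0,0,0,0.014,0],[0,0,0,0.015,0],[0,0,0,0.015,0]]'
```

```text
clock: 15.67
ee_pos: [0.6406, -0.1039, 0.0491]
tool_rot: [[-0.978, -0.207, 0.001], [-0.207, 0.978, -0.001], [-0.001, -0.001, -1.0]]
ft_force: [-3.5, 0.2, 9.2]
opening: 0.0003
```

```bash
python3 -m inch '[[0,0,0,0.001,0],[0,0,0,0.002,0],[0,0,0,0.003,0],[0,0,0,0.003,0]]'
```

```text
clock: 16.0
ee_pos: [0.64, -0.1036, 0.0437]
tool_rot: [[-0.978, -0.207, 0.0], [-0.207, 0.978, -0.0], [-0.0, -0.0, -1.0]]
ft_force: [0.2, -0.6, -0.5]
opening: 0.0005
```

```bash
python3 -m inch '[[0,0,0,0.001,0],[0,0,0,0.002,0],[0,0,0,0.003,0],[0,0,0,0.003,0],[0,0,0,0.003,0]]'
```

```text
clock: 16.42
ee_pos: [0.6398, -0.1035, 0.0412]
tool_rot: [[-0.978, -0.207, -0.0], [-0.207, 0.978, 0.0], [0.0, 0.0, -1.0]]
ft_force: [-2.3, 0.3, 6.3]
opening: 0.0009
```

```bash
python3 -m inch '[[0,0,0,0.0015,0],[0,0,0,0.0015,0],[0,0,0,-0.03,0],[0,0,0,-0.06,0],[0,0.04,0,-0.07,0],[0,0.08,0,-0.07,0],[0,0.12,0,-0.07,0],[0,0.16,0,-0.07,0],[0,0.188,0,-0.07,0],[0,0.188,0,-0.06,0],[0,0.188,0,-0.06,0]]'
python3 - <<'E'
from h import *
f=grab('side','s16.png');
cv2.imwrite('pics/s16c.png',cv2.resize(f['frame'][220:340,310:450],None,fx=5,fy=5,interpolation=cv2.INTER_CUBIC))
f=grab('wrist','w16.png')
E
```

```text
clock: 17.33
ee_pos: [0.4543, -0.142, 0.0991]
tool_rot: [[-0.979, -0.205, -0.002], [-0.205, 0.979, 0.001], [0.001, 0.002, -1.0]]
ft_force: [0.3, -0.3, -0.4]
opening: 0.0005
```

View pics/s16c.png

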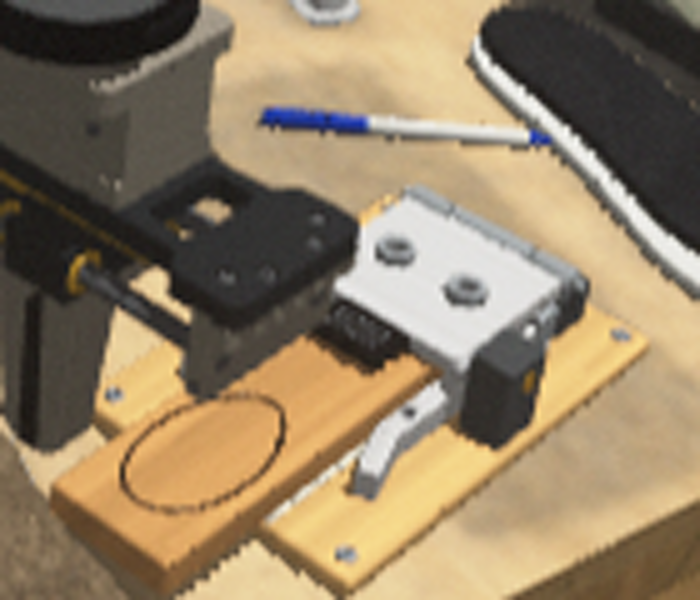

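View pics/w16.png

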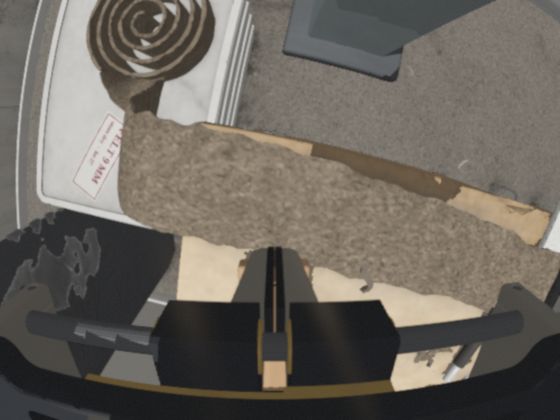

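```bash
python3 - <<'E'
from h import *
np.set_printoptions(precision=4,suppress=True)
f=grab('wrist'); p=np.array(r.get_obs()['ee_pos'])
for u in [(239,263),(309,266)]: print(ray(f,*u,.030,True))
cv2.imwrite('pics/w16c.png',cv2.resize(f['frame'][220:340,200:350],None,fx=5,fy=5,interpolation=cv2.INTER_CUBIC))
E
```

```text
[ 0.4943 -0.1634  0.03  ]
[ 0.4851 -0.1067  0.03  ]
```

View pics/w16c.png

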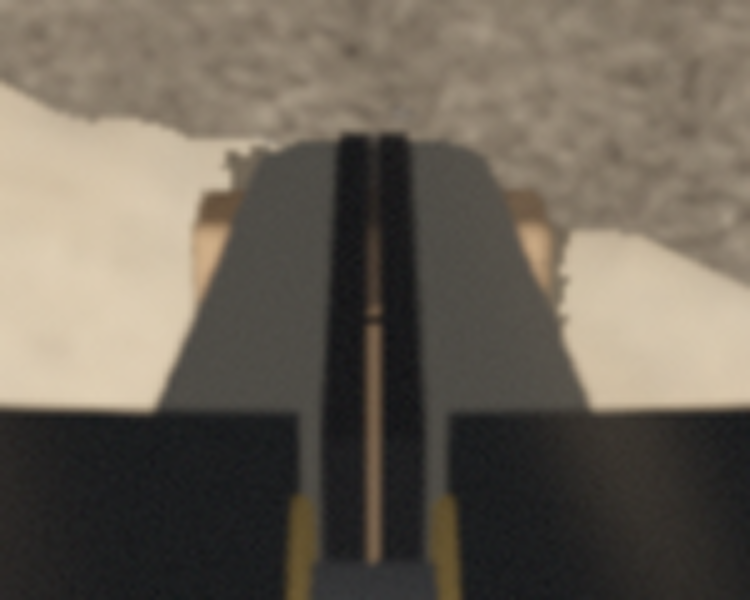

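```bash
python3 -m inch '[[0,-0.01,0,0.03,0],[0,-0.012,0,0.06,0],[0,-0.012,0,0.075,0],[0,-0.012,0,0.085,0],[0,-0.012,0,0.085,0],[0,-0.012,0,0.085,0]]'
python3 - <<'E'
from h import *
f=grab('side','s17.png');
cv2.imwrite('pics/s17c.png',cv2.resize(f['frame'][220:340,310:450],None,fx=5,fy=5,interpolation=cv2.INTER_CUBIC))
E
```

```text
clock: 17.98
ee_pos: [0.4684, -0.1399, 0.0158]
tool_rot: [[-0.978, -0.207, 0.0], [-0.207, 0.978, -0.0], [-0.0, -0.0, -1.0]]
ft_force: [0.5, 0.1, -0.7]
opening: 0.0002
```

View pics/s17c.png

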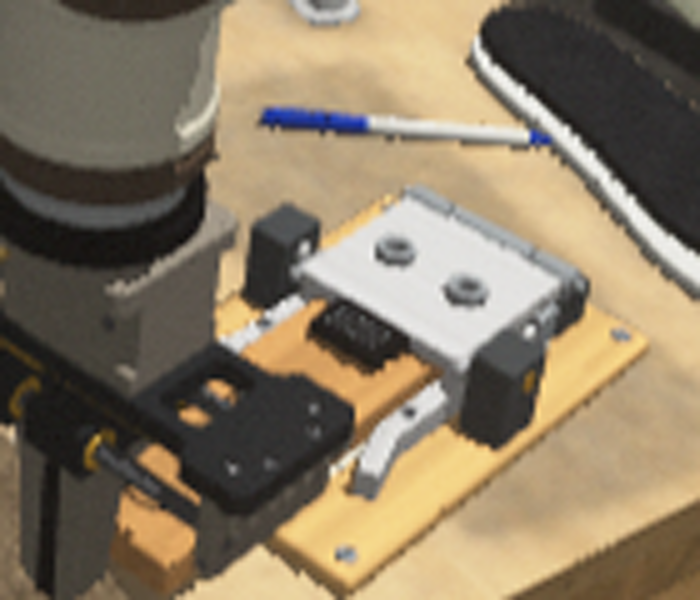

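```bash
python3 -m inch '[[0,-0.003,0,0,0],[0,-0.006,0,0,0],[0,-0.009,0,0,0],[0,-0.012,0,0,0],[0,-0.015,0,0,0],[0,-0.018,0,0,0],[0,-0.021,0,0,0],[0,-0.024,0,0,0],[0,-0.027,0,0,0],[0,-0.03,0,0,0],[0,-0.03,0,0,0]]'
python3 - <<'E'
from h import *
f=grab('side','s18.png');
cv2.imwrite('pics/s18c.png',cv2.resize(f['frame'][220:340,310:450],None,fx=5,fy=5,interpolation=cv2.INTER_CUBIC))
grab('wrist','w18.png')
E
```

```text
clock: 18.95
ee_pos: [0.4976, -0.1337, 0.0157]
tool_rot: [[-0.978, -0.207, 0.001], [-0.207, 0.978, -0.0], [-0.001, -0.0, -1.0]]
ft_force: [0.8, -0.3, -0.1]
opening: 0.0002
```

View pics/s18c.png

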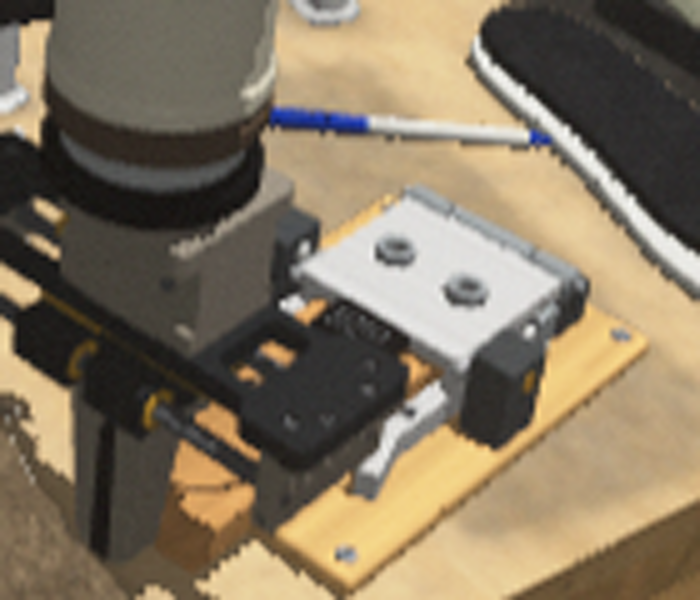

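View pics/w18.png

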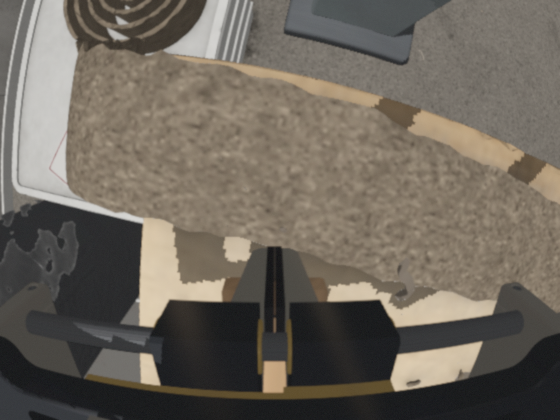

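```bash
python3 -m inch '[[0,-0.002,0,0,0],[0,-0.004,0,0,0],[0,-0.006,0,0,0],[0,-0.008,0,0,0],[0,-0.009,0,0,0],[0,-0.01,0,0,0],[0,-0.01,0,0,0]]'
```

```text
clock: 19.63
ee_pos: [0.507, -0.1317, 0.0156]
tool_rot: [[-0.978, -0.207, 0.0], [-0.207, 0.978, -0.0], [-0.0, -0.0, -1.0]]
ft_force: [0.0, -0.5, 0.3]
opening: 0.0005
```

```bash
python3 -m inch '[[0,-0.001,0,0,0],[0,-0.002,0,0,0],[0,-0.003,0,0,0],[0,-0.004,0,0,0],[0,-0.004,0,0,0]]'
```

```text
clock: 20.05
ee_pos: [0.5109, -0.1308, 0.0157]
tool_rot: [[-0.978, -0.207, 0.0], [-0.207, 0.978, -0.0], [-0.0, -0.0, -1.0]]
ft_force: [-0.0, -0.5, 0.4]
opening: 0.0004
```

```bash
python3 -m inch '[[0,-0.001,0,0,0],[0,-0.002,0,0,0],[0,-0.003,0,0,0],[0,-0.003,0,0,0]]'; python3 -m inch '[[0,-0.001,0,0,0],[0,-0.002,0,0,0],[0,-0.002,0,0,0]]'
```

```text
clock: 20.38
ee_pos: [0.5138, -0.1302, 0.0156]
tool_rot: [[-0.978, -0.207, 0.0], [-0.207, 0.978, -0.0], [-0.0, -0.0, -1.0]]
ft_force: [-0.2, -0.6, 0.1]
opening: 0.0005
clock: 20.63
ee_pos: [0.5158, -0.1298, 0.0156]
tool_rot: [[-0.978, -0.207, 0.0], [-0.207, 0.978, -0.0], [-0.0, -0.0, -1.0]]
ft_force: [-0.1, 0.4, 0.7]
opening: 0.0005
```

```bash
python3 -m inch '[[0,-0.001,0,0,0],[0,-0.002,0,0,0],[0,-0.002,0,0,0]]'
python3 - <<'E'
from h import *
grab('wrist','w19.png')
f=grab('side','s19.png');
cv2.imwrite('pics/s19c.png',cv2.resize(f['frame'][220:340,310:450],None,fx=5,fy=5,interpolation=cv2.INTER_CUBIC))
E
```

```text
clock: 20.88
ee_pos: [0.5162, -0.1295, 0.0156]
tool_rot: [[-0.978, -0.207, -0.004], [-0.207, 0.978, -0.0], [0.003, 0.001, -1.0]]
ft_force: [-6.4, -0.6, 4.9]
opening: -0.0
```

View pics/s19c.png

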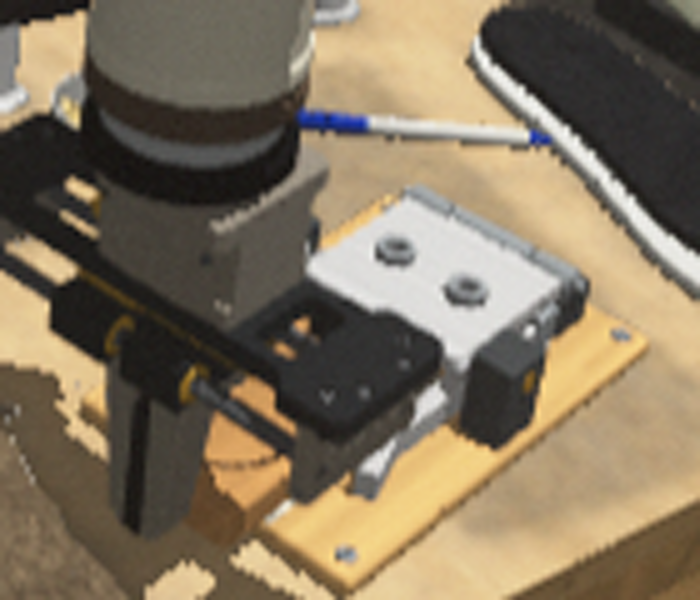

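```bash
python3 -m inch '[[0,0,0,0,0],[0,0,0,0,0],[0,0,0,0,0]]'; python3 -m inch '[[0,-0.0005,0,0,0],[0,-0.0005,0,0,0],[0,-0.0005,0,0,0],[0,-0.0005,0,0,0]]'
```

```text
clock: 21.23
ee_pos: [0.5162, -0.1295, 0.0156]
tool_rot: [[-0.978, -0.207, -0.003], [-0.207, 0.978, 0.0], [0.003, 0.001, -1.0]]
ft_force: [-5.8, -1.9, 4.0]
opening: 0.0004
clock: 21.57
ee_pos: [0.5162, -0.1295, 0.0156]
tool_rot: [[-0.978, -0.207, -0.004], [-0.207, 0.978, -0.0], [0.004, 0.001, -1.0]]
ft_force: [-8.2, -2.2, 5.9]
opening: 0.0008
```

```bash
python3 -m inch '[[0,0,0,-0.0005,0],[0,0,0,-0.001,0],[0,0,0,-0.001,0],[0,0,0,-0.001,0]]'
```

```text
clock: 21.9
ee_pos: [0.5161, -0.1288, 0.0156]
tool_rot: [[-0.978, -0.207, -0.004], [-0.207, 0.978, 0.001], [0.004, 0.002, -1.0]]
ft_force: [-5.3, -1.1, 0.8]
opening: 0.0004
```

```bash
python3 -m inch '[[0,-0.0005,0,-0.0004,0],[0,-0.001,0,-0.0008,0],[0,-0.0015,0,-0.0011,0],[0,-0.0015,0,-0.0011,0],[0,-0.0015,0,-0.0011,0]]'
```

```text
clock: 22.32
ee_pos: [0.5161, -0.1285, 0.016]
tool_rot: [[-0.978, -0.207, -0.007], [-0.207, 0.978, 0.001], [0.007, 0.003, -1.0]]
ft_force: [-8.0, -2.1, -1.0]
opening: 0.0003
```

```bash
python3 -m inch '[[0,-0.0004,0,-0.0002,0],[0,-0.0008,0,-0.0004,0],[0,-0.0012,0,-0.0005,0],[0,-0.0012,0,-0.0005,0],[0,-0.0012,0,-0.0005,0]]'
```

```text
clock: 22.73
ee_pos: [0.5161, -0.1285, 0.016]
tool_rot: [[-0.978, -0.208, -0.01], [-0.208, 0.978, 0.001], [0.01, 0.003, -1.0]]
ft_force: [-10.8, -3.9, -1.6]
opening: 0.0006
```

```bash
python3 -m inch '[[0,-0.0002,0,0,0],[0,-0.0002,0,0,0],[0,-0.0002,0,0,0],[0,-0.0002,0,0,0],[0,-0.0002,0,0,0],[0,-0.0002,0,0,0]]'; python3 -m inch '[[0,0,0,0,0],[0,0,0,0,0],[0,0,0,0,0],[0,0,0,0,0],[0,0,0,0,0],[0,0,0,0,0],[0,0,0,0,0],[0,0,0,0,0]]'
python3 - <<'E'
from h import *
for i in range(4):
    f=grab('side'); o=r.get_obs(); print(o['clock'],o['ft_force'],o['ee_pos'])
cv2.imwrite('pics/s20c.png',cv2.resize(f['frame'][220:340,310:450],None,fx=5,fy=5,interpolation=cv2.INTER_CUBIC))
t=grab('top','t20.png'); cv2.imwrite('pics/t20c.png',cv2.resize(t['frame'][145:225,350:430],None,fx=7,fy=7,interpolation=cv2.INTER_CUBIC))
grab('wrist','w20.png')
E
```

```text
clock: 23.23
ee_pos: [0.5161, -0.1285, 0.016]
tool_rot: [[-0.978, -0.208, -0.011], [-0.208, 0.978, 0.001], [0.01, 0.003, -1.0]]
ft_force: [-11.6, -3.8, -0.7]
opening: 0.0001
clock: 23.9
ee_pos: [0.5161, -0.1285, 0.016]
tool_rot: [[-0.978, -0.208, -0.011], [-0.208, 0.978, 0.001], [0.01, 0.003, -1.0]]
ft_force: [-11.2, -4.9, -0.1]
opening: 0.0007
23.95 [-11.00856811  -4.06324908  -0.91633958] [ 0.51620794 -0.12846532  0.01601868]
24.0 [-12.14065769  -4.10382731  -0.60349678] [ 0.51619254 -0.12849224  0.01603017]
24.05 [-11.94213419  -4.97099353  -1.39616855] [ 0.51617733 -0.12846176  0.01600294]
24.1 [-11.03199071  -3.21042714  -0.68901178] [ 0.51616754 -0.12846583  0.01598288]
```

View pics/s20c.png

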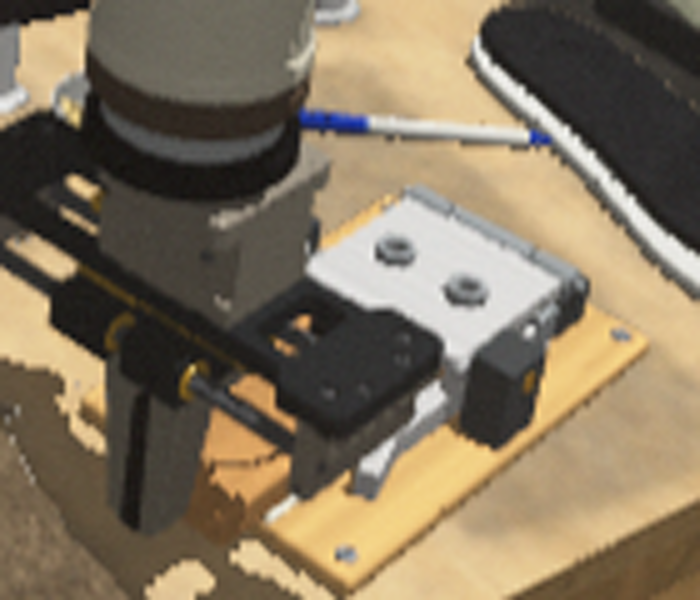

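View pics/t20c.png

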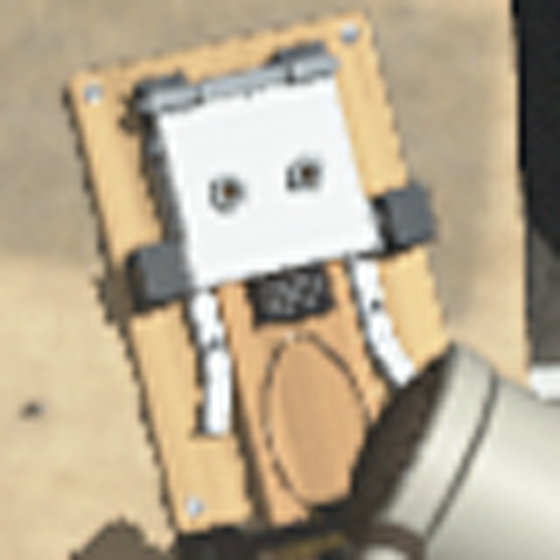

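View pics/w20.png

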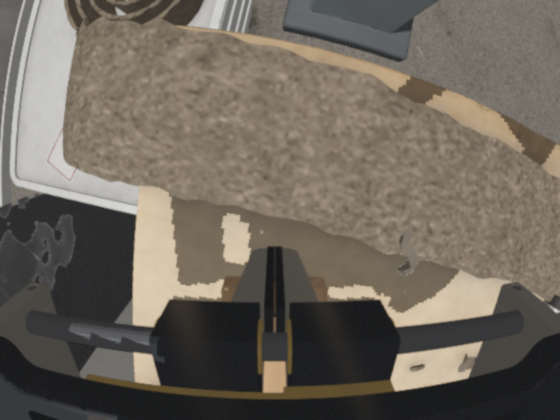

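```bash
python3 - <<'E'
from h import *
np.set_printoptions(precision=4,suppress=True)
f=grab('top')
cv=lambda P,k,ox,oy:(np.array(P,float)+.5)/k-.5+[ox,oy]
J=np.array([.6369,-.1054]);a=.203;M=np.array([[np.cos(a),np.sin(a)],[-np.sin(a),np.cos(a)]])
for q,z in [((297,336),.030),((305,507),.030),((226,192),.047),((305,174),.047)]: print(q,M@(ray(f,*cv([q],7,350,145)[0],z)[:2]-J))
o=r.get_obs(); print(o['ft_force'],o['clock'])
E
```

```text
(297, 336) [-0.0098 -0.0004]
(305, 507) [-0.0852  0.0147]
(226, 192) [0.0586 0.0186]
(305, 174) [ 0.0585 -0.0175]
[-12.9107  -4.2646  -0.1257] 24.25
```

```bash
python3 - <<'E'
from h import *
np.set_printoptions(precision=4,suppress=True)
f=grab('wrist')
cv2.imwrite('pics/w21c.png',cv2.resize(f['frame'][230:340,200:350],None,fx=5,fy=5,interpolation=cv2.INTER_CUBIC))
# initial ellipse geometry from w1: tail edge row131, head 298; report local coords via fitted pose using w1's camera pose unavailable -> from t8/s9 pictures use top0
g=cv2.imread('pics/top0.png'); t=grab('top')
P=np.array([.5005,.3761]);a=.1844;M=np.array([[np.cos(a),np.sin(a)],[-np.sin(a),np.cos(a)]])
cv=lambda P,k,ox,oy:(np.array(P,float)+.5)/k-.5+[ox,oy]
for q in [(300,311),(330,507),(227,176),(308,155)]: print(q,M@(ray(t,*cv([q],7,195,190)[0],.054)[:2]-P))
E
```

```text
(300, 311) [ 0.0073 -0.0006]
(330, 507) [-0.0793  0.0036]
(227, 176) [0.0721 0.019 ]
(308, 155) [ 0.0739 -0.0178]
```

View pics/w21c.png

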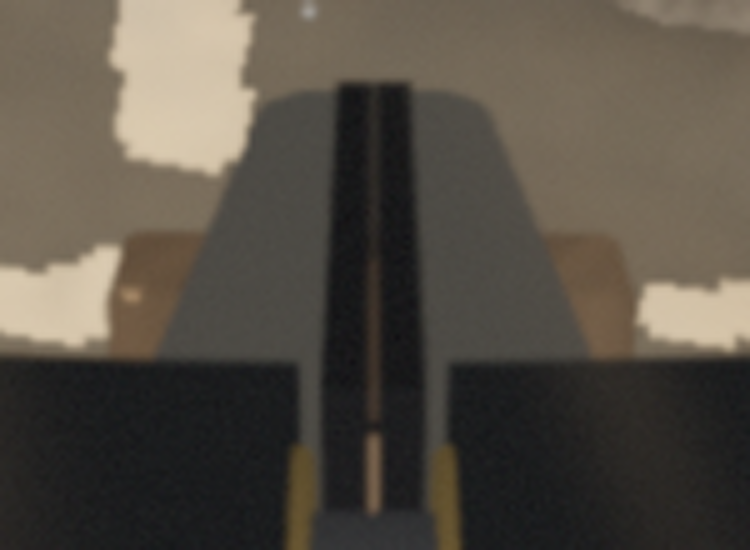

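The leaf is shut and level in both the side and top views. In the wrist view the fingers sit square and centred on the tail. The force has held at about 12 N for over a second, so I'm handing in.

```bash
python3 - <<'E'
from rig import r, close_job
o=r.get_obs(); print(o['clock'],o['ft_force'],o['ee_pos']); print(close_job())
E
```

```text
24.35 [-12.02949369  -4.52189086  -1.1133753 ] [ 0.51617378 -0.12848916  0.01600631]
the job is handed in; nothing more can be done
None
```

I laid the board face up in the jig's channel, crosses toward the stop, while the leaf was up. I then pressed the leaf shut and pushed the board home against the stop with the closed fingers. I handed in at 24.4 s with the arm still pushing; no verdict was reported.

**Force:** the wrist reading along the channel stayed between about 11.4 and 13.5 N from 22.7 s to the hand-in. The sideways part was about 2 N and the vertical part about 1 N. The force at the stop itself is not measured; I take it to be nearly the same, as the lining is slippery. The push point did not move as I raised the force, which fits a hard stop.

**Leaf:** it snapped past its catches at about 9 N or a little more. I then seated it with the tab at z = 41 mm, and it looks level and shut in the side and top pictures. The bushes measured at x = 58.5 mm against 58 mm expected.

**Checks that disagreed:**
- The heel outline's front point measured at x = -9.8 mm against about -8 mm expected with the board home. The 2 mm is about what the top camera can resolve, but it does not prove the gap to the stop is under 3 mm.
- The cameras differed by 5 to 7 mm on the jig's position along the channel. The fit depended on the lead-in rails and force readings, not that number.
- Early in the push the fingers pressed the tail down with about 6 N. I removed this by raising the tool about 2.6 mm.

I never went near the eyelet tin, punch or shears on the bench. I did not measure their positions again at the end.

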